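Seat the blender cup by feel and hold the start key

ROBOT

A 7-joint arm with a two-finger parallel gripper is mounted at the origin on a cart in front of the work surface, level with it; the furniture and walls round the work are solid. World frame = base frame: x ahead of the robot, y to its left, z up, the work surface at z = 0. Lengths are in m, angles in rad, forces in N, time in s.
With the tool pointing down it reaches from about 0.4 to 0.85 m from the base axis. Payload 10.4 kg.
Tool frame: the origin (TCP) lies at the very end of the fingers, on their centre line; the grasp point (between the pads) lies r.hold_point_z behind it (r.hold_point_z is the distance from the TCP to the grasp point, in m); z points along the fingers, y is the direction in which the jaws open and shut (so a half turn about z gives the same grasp; the last joint's range is limited). The gripper opens to 87 mm and grips with 3 to 60 N. Pads are 19 mm wide; open, the fingers measure 117 mm over their backs; the gripper's body (75 mm by 190 mm) begins 51 mm behind the grasp point.
Start: joints at [-0.023, 0.332, -0.065, 1.46, 0.022, 1.35, -0.088], TCP at [0.625, 0, 0.201] pointing down, gripper open.
Joint ranges: [-2.6, 2.6], [-0.5, 2.12], [-1.47, 1.34], [0.16, 2.42], [-1.27, 4.41], [0.06, 2.06], [-2.6, 2.6]. Speed limits (rad/s): [2.22, 2.22, 2.79, 2.79, 3.14, 3.14, 3.14].

INTERFACE

Orientations are given as a unit quaternion [x, y, z, w].
In Python, from bench import r gives the robot as it stands.
- The arm moves only by the tool send_rows, never from a script. Its argument "commands" is a list of rows, each a list of 7 numbers: the shift along the world's x, y, z normalised to -1 to 1, where 1 is 0.03 m, then the turn, a rotation vector about the world's x, y, z normalised to -1 to 1, where 1 is 5 degrees, then the gripper command: -1 is fully open, 1 is shut, values between are in proportion. In form: [[tx, ty, tz, ax, ay, az, jaw], ...]. A call has 1 to 10 rows; each row shifts and turns the pose as measured when the row begins; what a row does not reach is not made up. A row lasts 1/12 s, in which the tool goes at most 41.7 mm and 7.16 degrees, less where a joint would pass 70% of its speed; a pose out of reach is approached as far as the arm can. A call with a number of a shift or a turn outside -1 to 1 is refused whole. A call with a gripper value outside its range is refused whole. The fingers move at their own pace and stop on an object; "grip_force" is the grip in N (left out, the last holds). Time passes only in rows, so rows that do not move let the fingers close. It gives the time, the measured TCP pose, the force and the opening at its end, in the units of the state.
- r.read_state(): the state, without advancing time (a new reading comes with each control period).
- r.camera(name): name is "scene" or "side" or "wrist"; returns the picture (400x640x3 uint8, blue, green, red); there is no depth.
- r.calibration(name): a dict with "K" (3x3 intrinsics, pixels), "R" (3x3) and "t" (3): a world point X has camera coordinates R X + t; the wrist camera has in their place "mount" (4x4, takes a point from camera to tool coordinates, whose origin is the TCP and whose axes are the flange's). Camera axes: x right, y down, z forward; pixel columns grow to the right and rows downward; lengths in m; the calibration is good to about 2 mm. A picture is of the moment at which its call begins: read the wrist's pose just before it. calibration takes no time and is no camera call.
- r.close_job(): hands the job in, once; it reports no verdict.
The state is a dict: "time": time; "joint_positions": joint angles; "joint_vel": joint speeds; "joint_torque": joint torques, N m; "ee_pos": TCP position; "eef_rot": TCP orientation; "ft_force": force on the tool from outside, world axes, zero at the start; "torque": the same for the moment, N m; "width": finger opening in m.
Only numpy, scipy, OpenCV 4.12 (cv2) and the standard library are available. Lean on these libraries where they do the work, as an engineer would, in place of code of your own. Each camera call takes 0.05 s, during which the arm holds its last target.

TASK

Stand the blender cup on the round seat of the blender base with its rib facing the keys, and let go of it there. Take it again with your hand turned and turn it clockwise (seen from above) until it drops fully home, and let go. Then, with a fingertip, press the round start key firmly but not hard and keep it pressed for about a second; leave the two bar-shaped keys and everything else alone.

Things in the scene. Friction and masses are not known exactly. Their poses are not given: they have to be found in the camera images.
- cup: Blender cup with orange screw cap, 360 g. Origin on its axis under the clear body, z up. Body 60 mm diameter; cap (grip here) 64 to 66 mm, z = 100 to 155 mm; closed top at 160. Below: grey drive foot, 90 mm diameter, z = -10 to +4, and under it three lugs 9 mm thick, 7 mm long, at radii 22, 30 and 38 mm; so on the worktop its origin is 17 mm up. A rib on its side points along its -x.
- cup_rib (a point): Middle of the outer face of the cup's small upright grey rib (10 mm wide, z = 2 to 54 mm on the cup), at [-38, 0, 28] mm in the cup's own frame: the rib shows the cup's own -x direction.
- base: White blender base, fixed to the worktop. Origin on the vertical axis of its round seat, at worktop height; z up; its own -x is its front, where the key panel lies (150 mm wide, 30 mm high, from 30 to 165 mm in front of the seat axis). A collar of 98 mm inner and 128 mm outer diameter, rim 53 mm up, surrounds the seat. The base does not move.
- seat (a point): Centre of the seat's flat dark drive plate, 45 mm up. It has 3 pockets (16 mm square, 9 mm deep) for the cup's lugs; the cup fits at one angle only. At others it stands on its lugs, origin 62 mm up; home, its origin is 55 mm up and it turns no more (5 degrees of play).
- seat_rim (a point): Centre of the collar's mouth, 53 mm up, over the seat. The plate is fixed and its angle is not told: from rib facing the front (cup and base axes parallel) the cup drops in after a clockwise turn, seen from above, of 1.7 to 2.6 rad. Pushed lightly down while turned, it sinks 7 mm there.
- start_key: Round flat start key, 32 mm diameter, one of three keys in a row across the front panel (125 mm in front of the seat axis, 48 mm apart; its place varies). Origin at the centre of its underside, 30 mm above the worktop; its top is 4 mm higher. Membrane key: very stiff (7 N per mm, hard stop at 3 mm); pressed from 6 N up, damaged over 25 N.
- bar_key_a: One of two alike bar-shaped keys in the same row, 14 x 30 mm, 4 mm high; not to be pressed. Origin at the centre of its underside, at panel height.
- bar_key_b: The other bar-shaped key, same size and origin; not to be pressed.
- glass_dish: Bystander: low pressed-glass dish, 98 mm diameter, 48 mm high; origin at the centre of its underside.
- tape: Bystander: roll of tape lying flat, 96 mm diameter, 25 mm high; origin at the centre of its underside.
- salt: Bystander: salt shaker, 44 mm diameter, 90 mm high; origin at the centre of its underside.
- pepper: Bystander: wooden pepper mill, 58 mm diameter, 170 mm high; origin at the centre of its underside.
- jam_jar: Bystander: squat jar, 65 mm diameter, 82 mm high; origin at the centre of its underside.
- sport_lid: Bystander: black drinking lid with a carrying loop, 62 x 78 mm, 83 mm high; origin at the centre of its underside.
Mind the look-alikes: they are no part of the job. There is more than one size of the cup; the one meant has the size given above.

How it is judged:
By the outcome, as a careful person would: the job done as asked, in the order asked, and still so for the second after the job is handed in, with the robot touching nothing.
It also fails if it takes over 72 s, if anything falls off the work surface, if the arm or the gripper's body presses on something with over 40 N, if the wrist force passes 120 N, or if a joint passes its speed limit or range.

## Working session

There is one attempt and no reset: what is moved stays moved. The work goes in short steps, Python scripts to look and compute and a tool call to move; the robot and the scene stay as the last step left them, time stands still between calls to the robot, and variables do not carry over. Pictures are saved under pics/ and viewed, and the job is handed in when it is done.

Besides the shell and the picture viewer there is one more tool, called in YAML: its name, and indented under it one key for each argument. send_rows: Moves the arm, as the interface text tells. Scaled input: -1 to 1 covers 0.03 m each way for a shift and 5 degrees each way for a turn. Its arguments: {"type":"object","properties":{"commands":{"type":"array"},"grip_force":{"type":"number"}},"required":["commands"]}

```bash
ls; mkdir -p pics; python3 - <<'E'
from bench import r
import cv2
s=r.read_state()
print(s, r.hold_point_z)
for n in("scene","side","wrist"):
    cv2.imwrite(f"pics/{n}0.png",r.camera(n)); print(n,r.calibration(n))
E
```

```text
pics
{'time': 0.0, 'joint_positions': array([-0.02259986,  0.33286773, -0.06469081,  1.46094216,  0.02159147,
        1.34991249, -0.08851158]), 'joint_vel': array([ 9.83835856e-05,  1.41225426e-03,  5.80889381e-04,  6.37854650e-04,
       -9.47217157e-04,  1.37141365e-03, -6.52741383e-04]), 'joint_torque': array([-1.20520472e-04, -6.23245955e+01,  2.44190963e-02, -3.89891267e+01,
       -6.13984605e-02,  3.97891912e-02,  1.87085252e-04]), 'ee_pos': array([ 6.24575329e-01, -1.05483646e-05,  1.99756128e-01]), 'eef_rot': array([ 7.07107051e-01,  7.07106148e-01, -5.28699431e-04, -4.84794883e-04]), 'ft_force': array([1.79002168, 0.90914458, 0.09222189]), 'torque': array([0.01680123, 0.03227415, 0.0424929 ]), 'width': 0.08737994185275118} 0.0187
scene {'K': array([[390.9408084 ,   0.        , 316.78037249],
       [  0.        , 390.9408084 , 202.86450548],
       [  0.        ,   0.        ,   1.        ]]), 'R': array([[ 0.76417336, -0.64497662, -0.00665091],
       [-0.43915916, -0.5127117 , -0.73774382],
       [ 0.47241752,  0.56668498, -0.67504801]]), 't': array([-0.44730746,  0.269
[... 206 characters left out ...]
210533, -0.56932582, -0.00330702],
       [-0.39224893,  0.57059758, -0.72149787],
       [ 0.41265435, -0.59185007, -0.69240876]]), 't': array([0.43067049, 0.28042692, 1.02391824])}
wrist {'K': array([[322.26686266,   0.        , 315.68377997],
       [  0.        , 322.26686266, 197.23608285],
       [  0.        ,   0.        ,   1.        ]]), 'mount': array([[ 2.07629490e-04, -9.64380365e-01, -2.64519316e-01,
         7.28879177e-02],
       [ 9.99999782e-01,  3.65854299e-04, -5.48894726e-04,
        -4.08618420e-04],
       [ 6.26118825e-04, -2.64519144e-01,  9.64380231e-01,
        -1.84405975e-01],
       [ 0.00000000e+00,  0.00000000e+00,  0.00000000e+00,
         1.00000000e+00]])}
```

View pics/scene0.png

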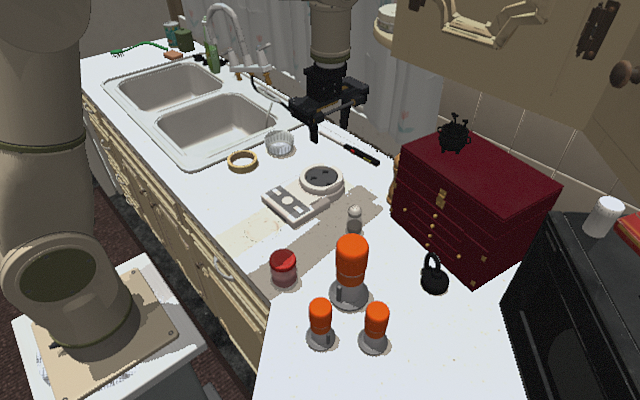

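View pics/side0.png

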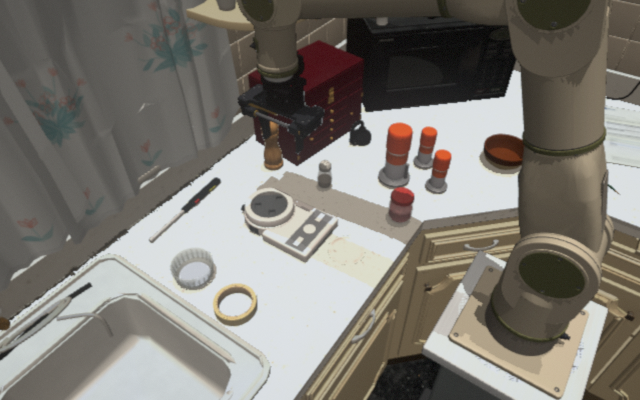

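View pics/wrist0.png

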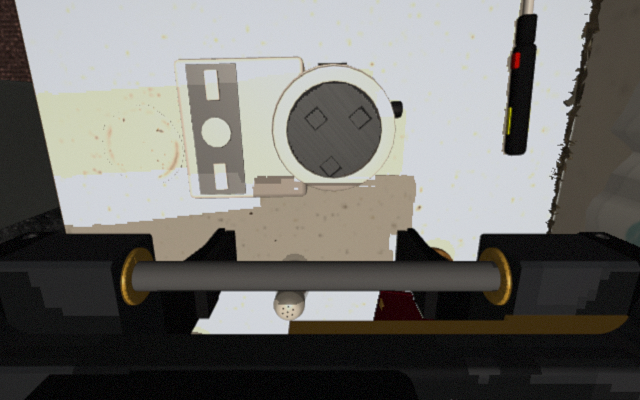

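```bash
cat > h.py <<'E'
import numpy as np, cv2
from bench import r
from scipy.spatial.transform import Rotation as Ro
def ray(n,uv,st=None):
    c=r.calibration(n);K=c["K"]
    d=np.linalg.inv(K)@np.array([uv[0],uv[1],1.])
    if n=="wrist":
        st=st or r.read_state();R=Ro.from_quat(st["eef_rot"]).as_matrix();M=c["mount"]
        return R@M[:3,3]+st["ee_pos"], R@M[:3,:3]@d
    R=c["R"];t=c["t"];return -R.T@t,R.T@d
def atz(n,uv,z,st=None):
    o,d=ray(n,uv,st);return o+d*(z-o[2])/d[2]
def proj(n,X,st=None):
    c=r.calibration(n);K=c["K"]
    if n=="wrist":
        st=st or r.read_state();R=Ro.from_quat(st["eef_rot"]).as_matrix();M=c["mount"]
        p=M[:3,:3].T@(R.T@(np.array(X)-st["ee_pos"])-M[:3,3])
    else: p=c["R"]@np.array(X)+c["t"]
    q=K@p;return q[:2]/q[2]
E
python3 - <<'E'
import cv2
a=cv2.imread("pics/scene0.png")[225:365,255:455];b=cv2.imread("pics/side0.png")[110:225,360:480]
cv2.imwrite("pics/c1.png",cv2.resize(a,None,fx=4,fy=4,interpolation=cv2.INTER_CUBIC))
cv2.imwrite("pics/c2.png",cv2.resize(b,None,fx=5,fy=5,interpolation=cv2.INTER_CUBIC))
E
```

```text
(no output)
```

View pics/c1.png

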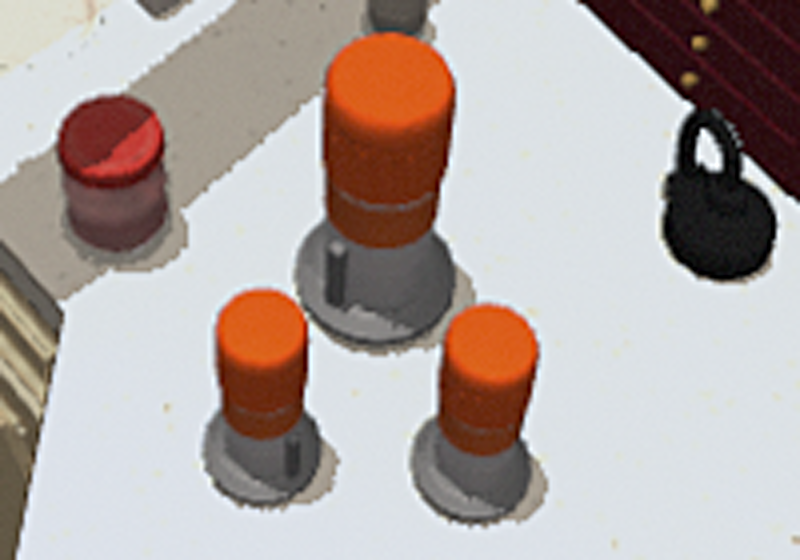

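View pics/c2.png

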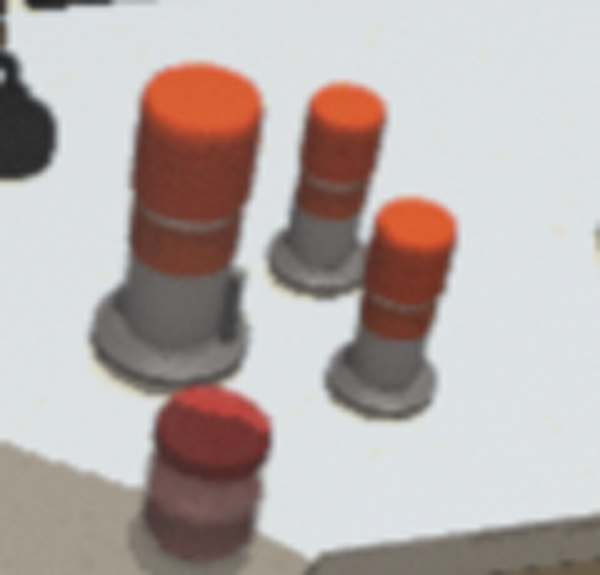

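```bash
python3 - <<'E'
from h import *
# triangulate top centre
def tri(a,b):
    o1,d1=ray("scene",a);o2,d2=ray("side",b)
    A=np.c_[d1,-d2];s=np.linalg.lstsq(A,o2-o1,rcond=None)[0]
    p,q=o1+d1*s[0],o2+d2*s[1];return (p+q)/2,np.linalg.norm(p-q)
print("big",tri((352.7,244.2),(400.6,130.2)))
print("smallL",tri((255+262/4,225+330/4),(360+415/5,110+225/5)))
print("smallR",tri((255+490/4,225+345/4),(360+346/5,110+107/5)))
top=atz("scene",(352.7,244.2),.177);print(top,atz("side",(400.6,130.2),.177))
# foot width
o,d=ray("scene",(255+296/4,225+275/4));o2,d2=ray("scene",(255+455/4,225+278/4))
print(atz("scene",(255+296/4,225+275/4),.018),atz("scene",(255+455/4,225+278/4),.018))
# rib: scene crop (337,275)  side crop(238,305)
print("rib",tri((255+334/4,225+277/4),(360+238/5,110+305/5)))
# wrist: base
for n,uv,z in [("seatc",(334,129),.045),("start",(216,132),.034),("barA",(211,84),.034),("barB",(220,176),.034),("p1",(315.5,118.5),.045),("p2",(360.5,118),.045),("p3",(330.5,166),.045),("rimc",(334,126),.053),("panTL",(176,60),.03),("panBL",(193,197),.03),("panTR",(302,57),.03),("salt",(289,303),.09)]:
    print(n,atz("wrist",uv,z).round(4))
E
python3 - <<'E'
import cv2
cv2.imwrite("pics/c3.png",cv2.resize(cv2.imread("pics/wrist0.png")[45:210,165:425],None,fx=3,fy=3,interpolation=cv2.INTER_CUBIC))
E
```

```text
big (array([ 0.44886862, -0.26986479,  0.17256221]), np.float64(0.005481076173108316))
smallL (array([ 0.33416061, -0.30836281,  0.11428524]), np.float64(0.002138837464845725))
smallR (array([ 0.40910256, -0.3831325 ,  0.11517775]), np.float64(0.0016990607496965991))
[ 0.44922287 -0.27180078  0.177     ] [ 0.44333141 -0.26210231  0.177     ]
[ 0.41235642 -0.24715862  0.018     ] [ 0.47797621 -0.3056319   0.018     ]
rib (array([ 0.4125044 , -0.27492937,  0.04445424]), np.float64(0.003844056642345921))
seatc [0.6428 0.0528 0.045 ]
start [0.5174 0.049  0.034 ]
barA [0.5162 0.0975 0.034 ]
barB [0.5179 0.0011 0.034 ]
p1 [0.6237 0.0634 0.045 ]
p2 [0.6697 0.0639 0.045 ]
p3 [0.6397 0.0143 0.045 ]
rimc [0.6423 0.0563 0.053 ]
panTL [0.4812 0.121  0.03  ]
panBL [ 0.4839 -0.0241  0.03  ]
panTR [0.6099 0.1238 0.03  ]
salt [ 0.5962 -0.122   0.09  ]
```

View pics/c3.png

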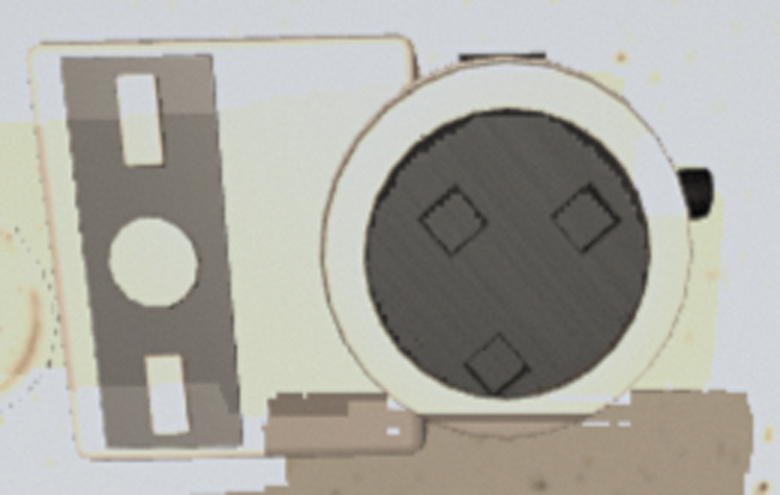

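send_rows:
  commands:
    - [-0.3, -0.5, 0.4, 0, 0, 1, -1]
    - [-0.3, -0.5, 0.4, 0, 0, 1, -1]
    - [-0.3, -0.5, 0.4, 0, 0, 1, -1]
    - [-0.3, -0.5, 0.4, 0, 0, 1, -1]
    - [-0.3, -0.5, 0.4, 0, 0, 1, -1]
    - [-0.3, -0.5, 0.4, 0, 0, 1, -1]

```text
time: 0.65
ee_pos: [0.5665, -0.0878, 0.2683]
eef_rot: [0.488, 0.873, -0.004, -0.005]
ft_force: [0.7, -0.1, 0.2]
width: 0.087
```

```bash
python3 - <<'E'
from h import *
s=r.read_state();print(s["joint_positions"].round(3),s["ee_pos"],Ro.from_quat(s["eef_rot"]).as_matrix().round(3).tolist())
# chest
for z in (0,): print(atz("side",(290,158),0),atz("side",(258,82),.0))
for n,X in [("jar",(268,170))]: print(n)
print("jar top", atz("scene",(283,258),.082), "salt",atz("scene",(355,210),.09))
E
```

```text
[ 0.14   0.203 -0.08   1.482  0.019  1.47   0.611] [ 0.56651323 -0.08780042  0.26830513] [[-0.524, 0.852, -0.012], [0.852, 0.524, -0.002], [0.005, -0.011, -1.0]]
[ 0.74912197 -0.17640981  0.        ] [ 1.11333446 -0.46188361  0.        ]
jar
jar top [ 0.36708222 -0.14414456  0.082     ] salt [ 0.5885216  -0.14278036  0.09      ]
```

send_rows:
  commands:
    - [-0.35, -0.5, 0, 0, 0, 1, -1]
    - [-0.35, -0.5, 0, 0, 0, 1, -1]
    - [-0.35, -0.5, 0, 0, 0, 1, -1]
    - [-0.35, -0.5, 0, 0, 0, 1, -1]
    - [-0.35, -0.5, 0, 0, 0, 1, -1]
    - [-0.35, -0.5, 0, 0, 0, 1, -1]
    - [-0.35, -0.5, 0, 0, 0, 1, -1]
    - [-0.35, -0.5, 0, 0, 0, 1, -1]
    - [-0.35, -0.5, 0, 0, 0, 1, -1]
    - [-0.35, -0.5, 0, 0, 0, 1, -1]

```text
time: 1.48
ee_pos: [0.4556, -0.2447, 0.2698]
eef_rot: [0.05, 0.999, -0.004, -0.002]
ft_force: [0.4, -0.1, 0.0]
width: 0.0872
```

```bash
python3 - <<'E'
from h import *
s=r.read_state();im=r.camera("wrist");cv2.imwrite("pics/w1.png",im);np.save("w1.npy",np.r_[s["ee_pos"],s["eef_rot"]])
print(s["joint_positions"].round(3),s["ee_pos"])
E
```

```text
[0.396 0.065 0.002 1.633 0.009 1.445 1.866] [ 0.45560117 -0.24467969  0.26978227]
```

View pics/w1.png

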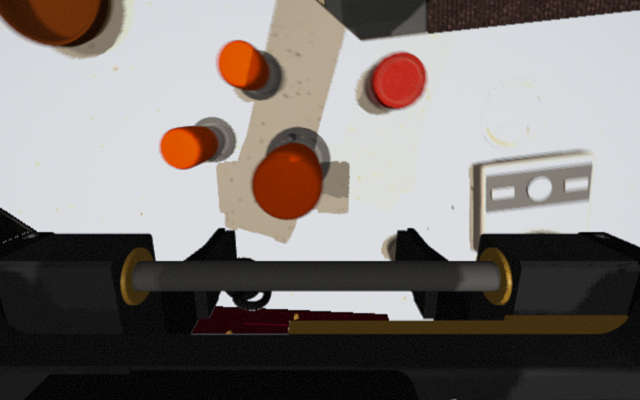

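```bash
python3 - <<'E'
from h import *
im=cv2.imread("pics/w1.png");cv2.imwrite("pics/c4.png",cv2.resize(im[115:230,235:345],None,fx=5,fy=5,interpolation=cv2.INTER_CUBIC))
print(atz("wrist",(287,181),.177))
E
```

```text
[ 0.43863674 -0.27296397  0.177     ]
```

View pics/c4.png

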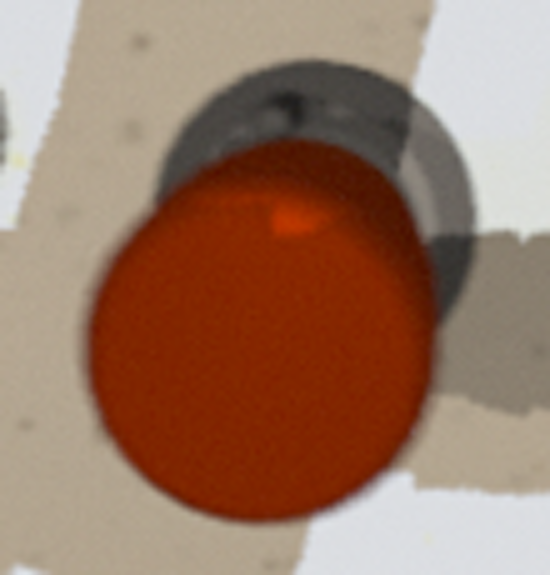

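```bash
cat > ov.py <<'E'
from h import *
import sys
cx,cy,yaw=map(float,sys.argv[1:4]); tag=sys.argv[4]; yaw=np.deg2rad(yaw)
w=np.load("w1.npy");st={"ee_pos":w[:3],"eef_rot":w[3:]}
def circ(rad,z):
    a=np.linspace(0,2*np.pi,60);return [(cx+rad*np.cos(t),cy+rad*np.sin(t),z) for t in a]
R=np.array([[np.cos(yaw),-np.sin(yaw)],[np.sin(yaw),np.cos(yaw)]])
def loc(x,y,z): p=R@[x,y];return (cx+p[0],cy+p[1],z+.017)
rib=[loc(-.038,-.005,.002),loc(-.038,.005,.002),loc(-.038,.005,.054),loc(-.038,-.005,.054),loc(-.038,-.005,.002)]
for n,f,(x0,y0,x1,y1) in [("scene","scene0",(310,220,400,320)),("side","side0",(370,115,420,195)),("wrist","w1",(235,115,345,230))]:
    im=cv2.imread(f"pics/{f}.png")[y0:y1,x0:x1];k=5
    im=cv2.resize(im,None,fx=k,fy=k,interpolation=cv2.INTER_CUBIC)
    for P,c in [(circ(.0325,.172),(255,255,0)),(circ(.0325,.117),(255,255,0)),(circ(.045,.021),(0,255,0)),(circ(.045,.007),(0,255,0)),(rib,(255,0,255))]:
        q=np.array([(proj(n,X,st)-[x0,y0]+.5)*k for X in P]).astype(np.int32)
        cv2.polylines(im,[q],False,c,1,cv2.LINE_AA)
    cv2.imwrite(f"pics/ov_{tag}_{n}.png",im)
A=[cv2.imread(f"pics/ov_{tag}_{n}.png") for n in("scene","side","wrist")]
H=max(a.shape[0] for a in A)
o=np.hstack([np.pad(a,((0,H-a.shape[0]),(0,0),(0,0))) for a in A]);o=cv2.resize(o,None,fx=.64,fy=.64,interpolation=cv2.INTER_AREA)
print(o.shape);cv2.imwrite(f"pics/ov_{tag}.png",o)
E
python3 ov.py 0.446 -0.271 10 a
```

```text
(368, 800, 3)
```

View pics/ov_a.png

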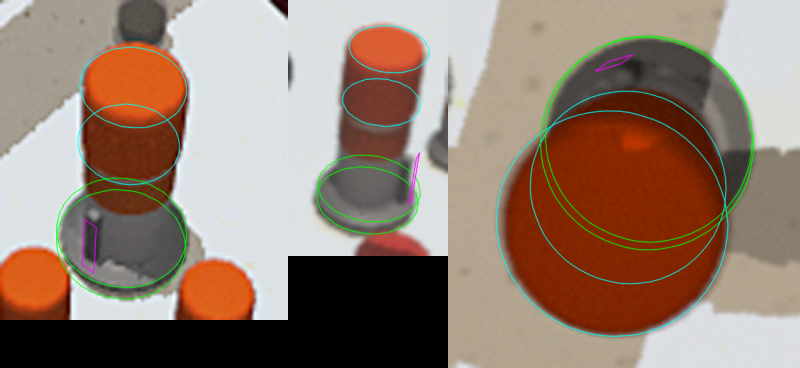

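send_rows:
  commands:
    - [-0.16, -0.44, -0.3, 0, 0, 0, -1]
    - [-0.16, -0.44, -0.4, 0, 0, 0, -1]
    - [0, 0, -0.6, 0, 0, 0, -1]
    - [0, 0, -0.6, 0, 0, 0, -1]

```text
time: 1.87
ee_pos: [0.443, -0.2789, 0.2147]
eef_rot: [0.051, 0.999, -0.006, 0.0]
ft_force: [0.6, -0.1, -0.2]
width: 0.0873
```

```bash
python3 - <<'E'
from h import *
s=r.read_state();im=r.camera("wrist");cv2.imwrite("pics/w2.png",im)
cv2.imwrite("pics/s2.png",r.camera("scene"))
print(s["ee_pos"],Ro.from_quat(s["eef_rot"]).as_matrix().round(3).tolist())
E
```

```text
[ 0.44303401 -0.27885179  0.21471159] [[-0.995, 0.101, -0.0], [0.101, 0.995, -0.013], [-0.001, -0.013, -1.0]]
```

View pics/w2.png

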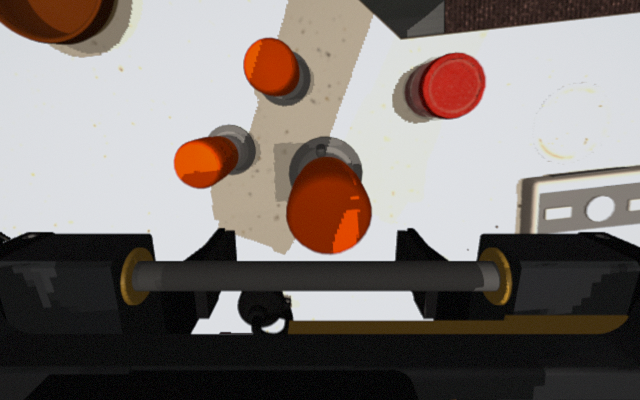

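View pics/s2.png

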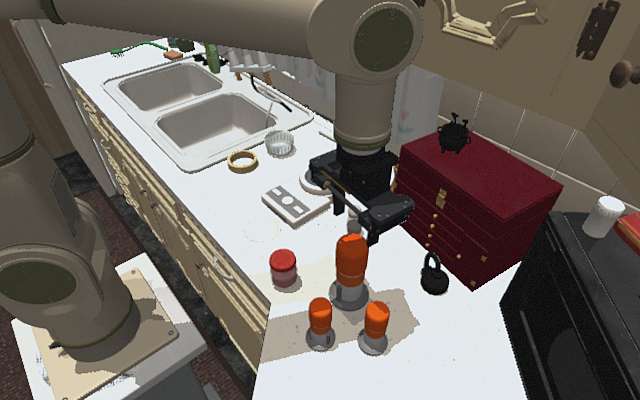

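send_rows:
  commands:
    - [0.1, 0.26, 0, -0.1, 0, 0, -1]
    - [0, 0, 0, 0, 0, 0, -1]

```text
time: 2.13
ee_pos: [0.4446, -0.2697, 0.2132]
eef_rot: [0.051, 0.999, -0.01, -0.003]
ft_force: [0.2, 1.3, -0.4]
width: 0.0869
```

send_rows:
  commands:
    - [0, 0, -0.6, 0, 0, 0, -1]
    - [0, 0, -0.6, 0, 0, 0, -1]
    - [0, 0, -0.6, 0, 0, 0, -1]
    - [0, 0, -0.6, 0, 0, 0, -1]
    - [0, 0, -0.2, 0, 0, 0, -1]
    - [0, 0, 0, 0, 0, 0, -1]

```text
time: 2.63
ee_pos: [0.4483, -0.2705, 0.1397]
eef_rot: [0.05, 0.999, -0.011, 0.002]
ft_force: [-0.1, 0.3, 0.7]
width: 0.0868
```

send_rows:
  commands:
    - [-0.03, 0, -0.4, 0.25, 0, 0, -1]
    - [0, 0, -0.1, 0, 0, 0, -1]
    - [0, 0, 0, 0, 0, 0, -1]

```text
time: 2.88
ee_pos: [0.4488, -0.2712, 0.1265]
eef_rot: [0.05, 0.999, 0.001, 0.003]
ft_force: [-0.1, 0.4, -0.2]
width: 0.087
```

```bash
python3 - <<'E'
from h import *
s=r.read_state();im=r.camera("wrist");cv2.imwrite("pics/w3.png",im)
print(s["ee_pos"],Ro.from_quat(s["eef_rot"]).as_matrix().round(4).tolist(),s["ft_force"])
E
```

```text
[ 0.44881883 -0.2712126   0.12645317] [[-0.995, 0.0993, 0.0055], [0.0993, 0.9951, 0.001], [-0.0054, 0.0016, -1.0]] [-0.12180943  0.37070185 -0.15994287]
```

View pics/w3.png

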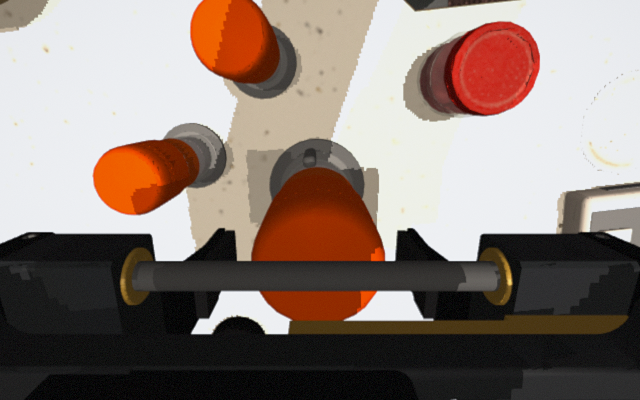

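send_rows:
  commands:
    - [0, 0, 0, 0, 0, 0, 1]
    - [0, 0, 0, 0, 0, 0, 1]
    - [0, 0, 0, 0, 0, 0, 1]
    - [0, 0, 0, 0, 0, 0, 1]
    - [0, 0, 0, 0, 0, 0, 1]
    - [0, 0, 0, 0, 0, 0, 1]
  grip_force: 25

```text
time: 3.43
ee_pos: [0.4495, -0.2717, 0.1285]
eef_rot: [0.05, 0.999, 0.0, 0.004]
ft_force: [-0.4, -0.5, -2.5]
width: 0.064
```

```bash
python3 - <<'E'
from h import *
s=r.read_state();im=r.camera("wrist");cv2.imwrite("pics/w4.png",im)
cv2.imwrite("pics/c5.png",cv2.resize(im[130:215,260:375],None,fx=6,fy=6,interpolation=cv2.INTER_CUBIC))
print(s["ee_pos"],s["width"],s["ft_force"])
E
```

```text
[ 0.44951718 -0.27174322  0.12847501] 0.06404107357843147 [-0.37003579 -0.47319712 -2.51635024]
```

View pics/c5.png

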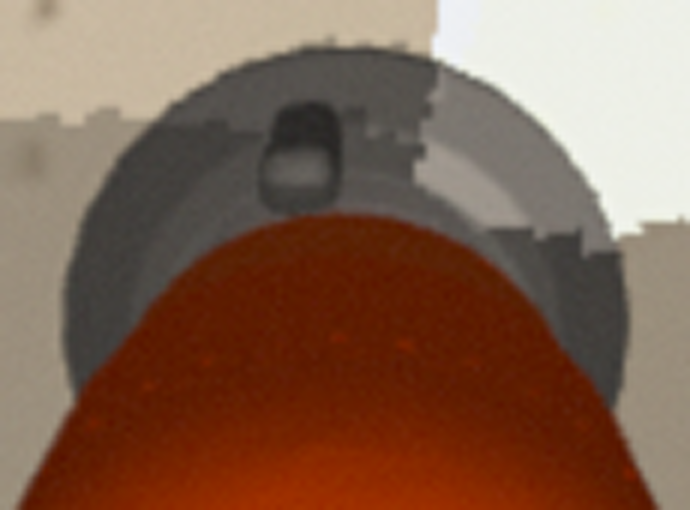

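```bash
python3 - <<'E'
from h import *
s=r.read_state();t=s["ee_pos"]
for c,z in [((302,150),.071),((300,180),.071),((306,106),.02)]:
    p=atz("wrist",(260+c[0]/6,130+c[1]/6),z);d=p-t
    print(p,np.hypot(d[0],d[1]),np.degrees(np.arctan2(d[1],d[0]))%360)
l=atz("wrist",(260+63/6,130+300/6),.018);q=atz("wrist",(260+628/6,130+310/6),.018);print(l,q,(l+q)/2,np.linalg.norm(l-q))
print(atz("wrist",(260+345/6,130+46/6),.021))
E
```

```text
[ 0.41025792 -0.27131417  0.071     ] 0.03923672172011067 179.34126276191284
[ 0.41398794 -0.27195592  0.071     ] 0.03550461885945596 180.30765683496116
[ 0.4110576 -0.2715404  0.02     ] 0.038435103047401054 179.66478296427144
[ 0.43747366 -0.31236619  0.018     ] [ 0.44783905 -0.22485707  0.018     ] [ 0.44265636 -0.26861163  0.018     ] 0.08812086847315974
[ 0.40266993 -0.26482345  0.021     ]
```

send_rows:
  commands:
    - [0, 0, 0.5, 0, 0, 0, 1]
    - [0, 0, 0.7, 0, 0, 0, 1]
    - [0, 0, 0.7, 0, 0, 0, 1]
    - [0, 0, 0.7, 0, 0, 0, 1]
    - [0, 0, 0.7, 0, 0, 0, 1]
    - [0, 0, 0.6, 0, 0, 0, 1]
    - [0, 0, 0.3, 0, 0, 0, 1]
  grip_force: 30

```text
time: 4.07
ee_pos: [0.444, -0.269, 0.2525]
eef_rot: [0.05, 0.999, 0.003, -0.003]
ft_force: [1.0, 0.4, -3.4]
width: 0.0637
```

send_rows:
  commands:
    - [0.2, 0.35, 0, 0, 0, 0, 1]
    - [0.4, 0.65, 0, 0, 0, 0, 1]
    - [0.4, 0.65, 0, 0, 0, 0, 1]
    - [0.4, 0.65, 0, 0, 0, 0, 1]
    - [0.4, 0.65, 0, 0, 0, 0, 1]
    - [0.4, 0.65, 0, 0, 0, 0, 1]
    - [0.4, 0.65, 0, 0, 0, 0, 1]
    - [0.4, 0.65, 0, 0, 0, 0, 1]
    - [0.4, 0.65, 0, 0, 0, 0, 1]
    - [0.4, 0.65, 0, 0, 0, 0, 1]

```text
time: 4.9
ee_pos: [0.5574, -0.0728, 0.2423]
eef_rot: [0.054, 0.999, 0.004, -0.01]
ft_force: [0.9, 0.3, -3.9]
width: 0.064
```

```bash
python3 - <<'E'
from h import *
s=r.read_state()
print(s["joint_positions"].round(3),s["ee_pos"],Ro.from_quat(s["eef_rot"]).as_matrix().round(4).tolist(),s["ft_force"],s["width"])
E
```

```text
[ 0.18   0.196 -0.147  1.544  0.021  1.423  1.495] [ 0.55737186 -0.07280363  0.24227651] [[-0.994, 0.1074, -0.0186], [0.1073, 0.9942, 0.0083], [0.0194, 0.0062, -0.9998]] [ 0.94996679  0.27955357 -3.91222687] 0.06396343629088397
```

send_rows:
  commands:
    - [0.4, 0.6, 0.05, -0.1, -0.2, -0.2, 1]
    - [0.4, 0.6, 0.05, 0, 0, -0.2, 1]
    - [0.4, 0.6, 0.05, 0, 0, 0, 1]
    - [0.4, 0.6, 0.05, 0, 0, 0, 1]
    - [0.4, 0.6, 0.05, 0, 0, 0, 1]
    - [0.3, 0.5, 0.05, 0, 0, 0, 1]
    - [0, 0, 0, 0, 0, 0, 1]
    - [0, 0, 0, 0, 0, 0, 1]

```text
time: 5.57
ee_pos: [0.6255, 0.053, 0.2363]
eef_rot: [0.066, 0.998, 0.002, -0.01]
ft_force: [-0.9, -0.4, -4.6]
width: 0.0639
```

```bash
python3 - <<'E'
from h import *
s=r.read_state()
for n in("wrist","scene","side"): cv2.imwrite(f"pics/{n}5.png",r.camera(n))
a=cv2.imread("pics/scene5.png")[60:260,230:430];b=cv2.imread("pics/side5.png")[80:280,200:400]
cv2.imwrite("pics/c6.png",cv2.resize(np.hstack([a,b]),None,fx=2,fy=2,interpolation=cv2.INTER_CUBIC))
print(s["joint_positions"].round(3),s["ee_pos"],Ro.from_quat(s["eef_rot"]).as_matrix().round(4).tolist(),s["ft_force"],s["width"])
E
```

```text
[ 0.008  0.348 -0.212  1.37   0.063  1.449  1.239] [0.62553013 0.05299322 0.23625862] [[-0.9911, 0.1314, -0.0196], [0.1313, 0.9913, 0.0057], [0.0201, 0.0031, -0.9998]] [-0.90738781 -0.37410753 -4.5537095 ] 0.0639229107262204
```

View pics/wrist5.png

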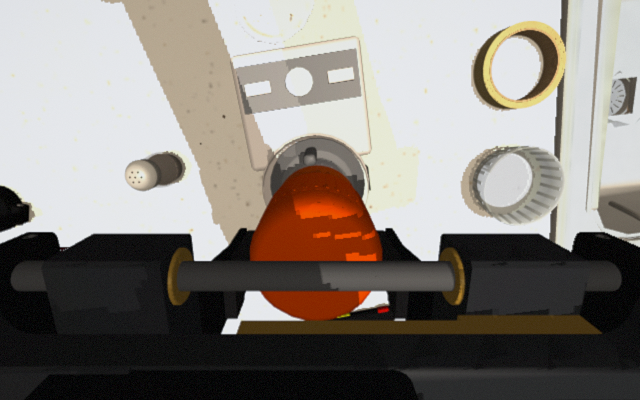

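View pics/c6.png

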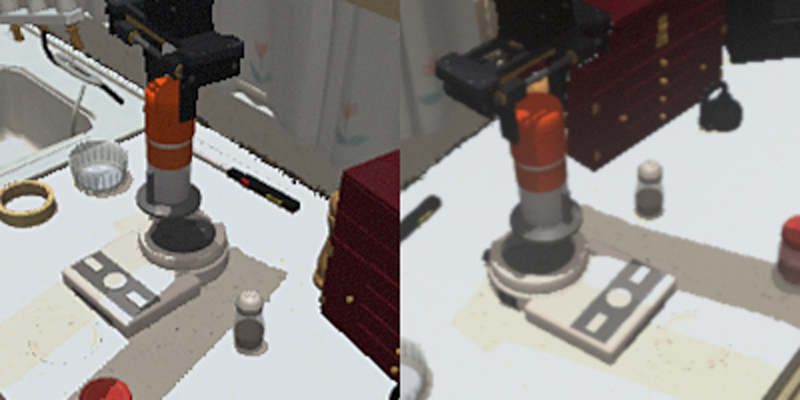

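```bash
python3 - <<'E'
from h import *
im=cv2.imread("pics/wrist5.png")
cv2.imwrite("pics/c7.png",cv2.resize(im[30:230,220:390],None,fx=3.5,fy=3.0*3.5/3,interpolation=cv2.INTER_CUBIC))
for n,uv in [("start",(299,81.5)),("l",(258,88.5)),("r",(341,75))]: print(n,atz("wrist",uv,.034))
E
```

```text
start [0.51714577 0.04779731 0.034     ]
l [5.18413077e-01 1.19780122e-04 3.40000000e-02]
r [0.51657188 0.09610057 0.034     ]
```

View pics/c7.png

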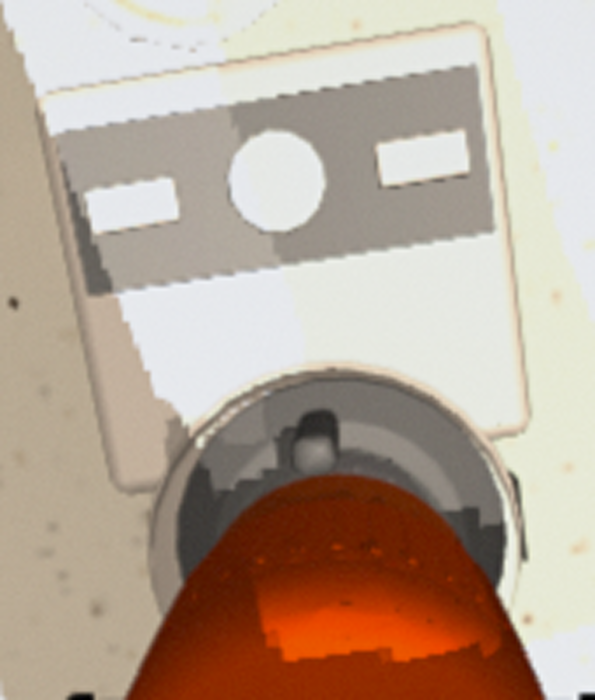

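```bash
python3 - <<'E'
from h import *
s=r.read_state();t=s["ee_pos"];oz=t[2]-.1095
f=lambda c,z:atz("wrist",(220+c[0]/3.5,30+c[1]/3.5),z)
P=[f(c,oz+.003) for c in [(178,530),(190,480),(215,440),(260,400),(341,374),(420,395),(470,440),(497,490),(505,530)]]
P=np.array(P)[:,:2]
A=np.c_[2*P,np.ones(len(P))];sol=np.linalg.lstsq(A,(P**2).sum(1),rcond=None)[0];c=sol[:2];print("foot",c,np.sqrt(sol[2]+c@c), "tcp",t)
from scipy.optimize import least_squares
c2=least_squares(lambda c:np.hypot(*(P-c).T)-.045,c).x;print("fixed r",c2)
for q,z in [((318,435),.054),((316,455),.054),((321,412),.003)]:
    p=f(q,oz+z);d=p[:2]-c2;d2=p[:2]-t[:2];print(p,np.hypot(*d),np.degrees(np.arctan2(*d[::-1]))%360,np.degrees(np.arctan2(*d2[::-1]))%360)
E
```

```text
foot [0.61870663 0.0549125 ] 0.043006878400774946 tcp [0.62544078 0.05125124 0.23719868]
fixed r [0.62142835 0.05451029]
[0.58415429 0.05383268 0.18169868] 0.03728021752480411 181.04147688581983 176.42223582438072
[0.58833585 0.05282254 0.18169868] 0.033135510399110474 182.9196012432499 177.57510464582566
[0.58424142 0.05403656 0.13069868] 0.037189946540629175 180.72985140170732 176.1323406732166
```

send_rows:
  commands:
    - [0.3, 0, 0, -0.07, -0.25, 0, 1]
    - [0.3, 0, 0, 0, 0, 0, 1]
    - [0, 0, 0, 0, 0, 0, 1]
    - [0, 0, 0, 0, 0, 0, 1]

```text
time: 6.05
ee_pos: [0.6446, 0.0474, 0.2374]
eef_rot: [0.069, 0.998, -0.002, 0.004]
ft_force: [-0.1, 0.6, -3.6]
width: 0.0639
```

```bash
cat > st.py <<'E'
from h import *
s=r.read_state()
M=Ro.from_quat(s["eef_rot"]).as_matrix()
print("t",round(s["time"],2),"p",s["ee_pos"].round(4),"zax",M[:,2].round(4),"xhead",np.degrees(np.arctan2(M[1,0],M[0,0])).round(1),"F",s["ft_force"].round(1),"T",s["torque"].round(2),"w",s["width"].round(4),"q7",s["joint_positions"].round(2))
E
python3 st.py
```

```text
Traceback (most recent call last):
  File "st.py", line 4, in <module>
    print("t",round(s["time"],2),"p",s["ee_pos"].round(4),"zax",M[:,2].round(4),"xhead",np.degrees(np.arctan2(M[1,0],M[0,0])).round(1),"F",s["ft_force"].round(1),"T",s["torque"].round(2),"w",s["width"].round(4),"q7",s["joint_positions"].round(2))
                                                                                                                                                                                               ^^^^^^^^^^^^^^^^
AttributeError: 'float' object has no attribute 'round'
```

```bash
sed -i 's/s\["width"\].round(4)/round(s["width"],4)/' st.py; python3 st.py
```

```text
t 6.05 p [0.6446 0.0474 0.2374] zax [ 0.008  -0.0038 -1.    ] xhead 172.0 F [-0.1  0.6 -3.6] T [ 0.15  0.04 -0.03] w 0.0639 q7 [ 0.01  0.37 -0.21  1.34  0.08  1.43  1.23]
```

send_rows:
  commands:
    - [-0.04, 0.12, -0.3, 0, 0, 0, 1]
    - [0, 0, -0.5, 0, 0, 0, 1]
    - [0, 0, -0.4, 0, 0, 0, 1]
    - [0, 0, -0.1, 0, 0, 0, 1]
    - [0, 0, 0, 0, 0, 0, 1]

```text
time: 6.47
ee_pos: [0.6423, 0.0502, 0.1957]
eef_rot: [0.071, 0.997, -0.002, 0.005]
ft_force: [-0.2, 0.8, -4.9]
width: 0.0635
```

```bash
python3 st.py; python3 - <<'E'
from h import *
for n in("wrist","scene","side"): cv2.imwrite(f"pics/{n}6.png",r.camera(n))
a=cv2.imread("pics/scene6.png")[110:230,260:380];b=cv2.imread("pics/side6.png")[140:260,230:350];c=cv2.imread("pics/wrist6.png")[40:240,240:390]
L=[cv2.resize(x,(int(x.shape[1]*400/x.shape[0]*.66),264),interpolation=cv2.INTER_CUBIC) for x in (a,b,c)]
cv2.imwrite("pics/c8.png",np.hstack(L))
E
```

```text
t 6.47 p [0.6423 0.0502 0.1957] zax [ 0.0099 -0.0044 -0.9999] xhead 171.9 F [-0.2  0.8 -4.9] T [ 0.1  -0.03 -0.02] w 0.0635 q7 [ 0.    0.38 -0.21  1.41  0.08  1.35  1.22]
```

View pics/c8.png

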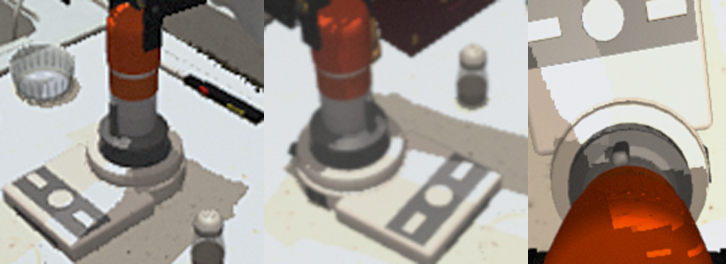

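send_rows:
  commands:
    - [0.02, 0.03, -0.25, 0, 0.1, 0, 1]
    - [0, 0, -0.25, 0, 0, 0, 1]
    - [0, 0, -0.1, 0, 0, 0, 1]

```text
time: 6.87
ee_pos: [0.6451, 0.0515, 0.1804]
eef_rot: [0.071, 0.997, -0.002, 0.003]
ft_force: [-0.3, 0.3, -4.1]
width: 0.0635
```

send_rows:
  commands:
    - [0, 0, -0.1, 0, 0, 0, 1]
    - [0, 0, -0.1, 0, 0, 0, 1]

```text
time: 7.03
ee_pos: [0.6451, 0.0515, 0.1734]
eef_rot: [0.071, 0.998, -0.002, 0.003]
ft_force: [-0.9, 1.2, 10.2]
width: 0.0638
```

```bash
python3 st.py; python3 - <<'E'
from h import *
for n in("wrist","scene","side"): cv2.imwrite(f"pics/{n}7.png",r.camera(n))
a=cv2.imread("pics/scene7.png")[130:220,280:370];b=cv2.imread("pics/side7.png")[160:250,230:320];c=cv2.imread("pics/wrist7.png")[60:240,240:390]
L=[cv2.resize(x,(int(x.shape[1]*264/x.shape[0]),264),interpolation=cv2.INTER_CUBIC) for x in (a,b,c)]
cv2.imwrite("pics/c9.png",np.hstack(L))
E
```

```text
t 7.03 p [0.6451 0.0515 0.1734] zax [ 0.0062 -0.0036 -1.    ] xhead 171.9 F [-0.9  1.2 10.2] T [ 0.38  0.19 -0.01] w 0.0638 q7 [ 0.    0.4  -0.21  1.43  0.09  1.31  1.22]
```

View pics/c9.png

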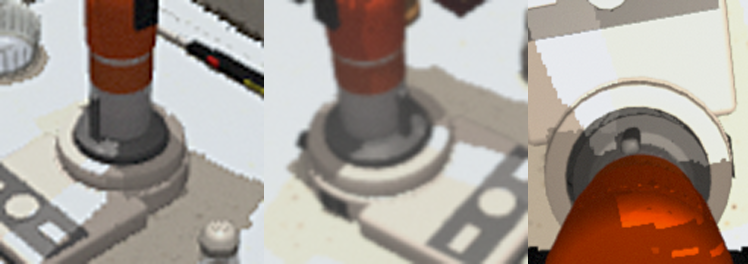

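send_rows:
  commands:
    - [-0.1, 0, 0.05, 0, 0, 0, 1]
    - [0, 0, 0, 0, 0, 0, 1]

```text
time: 7.35
ee_pos: [0.6417, 0.0515, 0.1754]
eef_rot: [0.071, 0.997, -0.002, 0.003]
ft_force: [-0.1, -0.8, -4.2]
width: 0.0637
```

```bash
python3 st.py
```

```text
t 7.35 p [0.6417 0.0515 0.1754] zax [ 0.006  -0.0035 -1.    ] xhead 171.9 F [-0.1 -0.8 -4.2] T [ 0.13 -0.06  0.01] w 0.0637 q7 [ 0.    0.39 -0.21  1.44  0.09  1.31  1.22]
```

Now down lightly and open.

send_rows:
  commands:
    - [0.03, 0, -0.05, 0, 0.05, 0, 1]
    - [0, 0, -0.04, 0, 0, 0, 1]
    - [0, 0, 0, 0, 0, 0, 1]

```text
time: 7.6
ee_pos: [0.643, 0.0515, 0.1736]
eef_rot: [0.071, 0.998, -0.002, 0.002]
ft_force: [-0.1, 0.1, -4.0]
width: 0.0638
```

send_rows:
  commands:
    - [0, 0, 0, 0, 0, 0, -1]
    - [0, 0, 0, 0, 0, 0, -1]
    - [0, 0, 0, 0, 0, 0, -1]
    - [0, 0, 0, 0, 0, 0, -1]
    - [0, 0, 0, 0, 0, 0, -1]

```text
time: 8.02
ee_pos: [0.6442, 0.0518, 0.1753]
eef_rot: [0.071, 0.997, -0.001, 0.003]
ft_force: [0.5, 0.2, -0.3]
width: 0.0847
```

```bash
python3 st.py; python3 - <<'E'
from h import *
for n in("wrist","scene","side"): cv2.imwrite(f"pics/{n}8.png",r.camera(n))
a=cv2.imread("pics/scene8.png")[110:220,270:380];b=cv2.imread("pics/side8.png")[140:250,220:330];c=cv2.imread("pics/wrist8.png")[60:240,240:390]
L=[cv2.resize(x,(int(x.shape[1]*264/x.shape[0]),264),interpolation=cv2.INTER_CUBIC) for x in (a,b,c)]
cv2.imwrite("pics/c10.png",np.hstack(L))
E
```

```text
t 8.02 p [0.6442 0.0518 0.1753] zax [ 0.0061 -0.003  -1.    ] xhead 171.9 F [ 0.5  0.2 -0.3] T [ 0.13 -0.04 -0.03] w 0.0847 q7 [ 0.    0.4  -0.21  1.43  0.09  1.32  1.22]
```

View pics/c10.png

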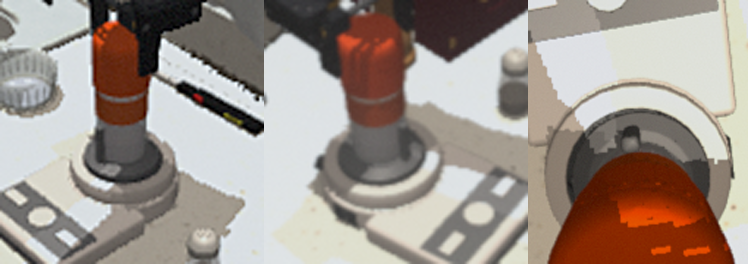

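send_rows:
  commands:
    - [-0.03, 0, 0, 0, 0.05, 1, -1]
    - [0, 0, 0, 0, 0, 1, -1]
    - [0, 0, 0, 0, 0, 1, -1]
    - [0, 0, 0, 0, 0, 1, -1]
    - [0, 0, 0, 0, 0, 1, -1]

```text
time: 8.58
ee_pos: [0.6432, 0.0519, 0.1752]
eef_rot: [-0.155, 0.988, -0.001, 0.001]
ft_force: [0.2, -0.2, -0.0]
width: 0.0869
```

```bash
python3 st.py
```

```text
t 8.58 p [0.6432 0.0519 0.1752] zax [ 0.0026 -0.0021 -1.    ] xhead -162.2 F [ 0.2 -0.2 -0. ] T [ 0.17 -0.01  0.02] w 0.0869 q7 [ 0.05  0.4  -0.28  1.43  0.11  1.32  1.65]
```

send_rows:
  commands:
    - [0, 0, 0, 0, 0, 1, -1]
    - [0, 0, 0, 0, 0, 1, -1]
    - [0, 0, 0, 0, 0, 1, -1]
    - [0, 0, 0, 0, 0, 1, -1]
    - [0, 0, 0, 0, 0, 1, -1]
    - [0, 0, 0, 0, 0, 0.5, -1]
    - [0, 0, 0, 0, 0, 0, -1]

```text
time: 9.17
ee_pos: [0.6432, 0.0516, 0.1753]
eef_rot: [-0.399, 0.917, -0.001, 0.001]
ft_force: [0.1, -0.4, 0.7]
width: 0.0871
```

```bash
python3 st.py; python3 - <<'E'
from h import *
cv2.imwrite("pics/w9.png",r.camera("wrist"))
E
```

```text
t 9.17 p [0.6432 0.0516 0.1753] zax [ 3.4e-03 -6.0e-04 -1.0e+00] xhead -133.0 F [ 0.1 -0.4  0.7] T [0.19 0.01 0.  ] w 0.0871 q7 [ 0.11  0.41 -0.35  1.43  0.14  1.33  2.14]
```

View pics/w9.png

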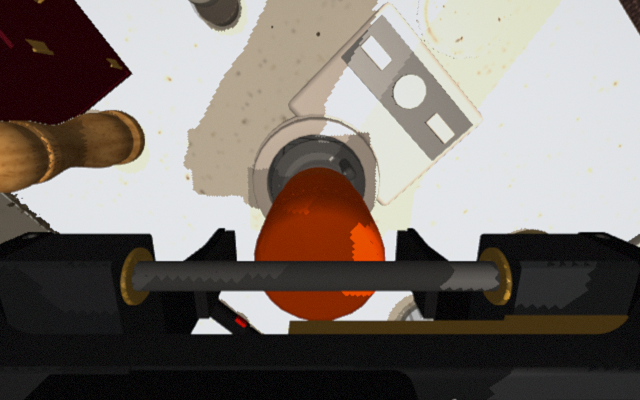

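send_rows:
  commands:
    - [0, 0, 0, 0, 0, 0, 1]
    - [0, 0, 0, 0, 0, 0, 1]
    - [0, 0, 0, 0, 0, 0, 1]
    - [0, 0, 0, 0, 0, 0, 1]
    - [0, 0, 0, 0, 0, 0, 1]
    - [0, 0, 0, 0, 0, 0, 1]
  grip_force: 25

```text
time: 9.72
ee_pos: [0.6431, 0.0519, 0.1752]
eef_rot: [-0.395, 0.919, -0.001, 0.001]
ft_force: [-0.6, -0.4, 0.0]
width: 0.0632
```

send_rows:
  commands:
    - [0, 0, -0.03, 0, 0, -0.6, 1]
    - [0, 0, -0.03, 0, 0, -0.8, 1]
    - [0, 0, -0.02, 0, 0, -0.8, 1]

```text
time: 9.97
ee_pos: [0.6443, 0.0528, 0.1752]
eef_rot: [-0.303, 0.953, -0.001, 0.003]
ft_force: [0.6, 0.2, 0.8]
width: 0.063
```

```bash
python3 st.py
```

```text
t 9.97 p [0.6443 0.0528 0.1752] zax [ 7.e-03 -4.e-04 -1.e+00] xhead -144.7 F [0.6 0.2 0.8] T [-0.2  -0.34  0.07] w 0.063 q7 [ 0.09  0.41 -0.32  1.43  0.13  1.32  1.94]
```

send_rows:
  commands:
    - [-0.03, -0.02, -0.06, 0, 0, -1, 1]
    - [0, 0, -0.06, 0, 0, -1, 1]
    - [0, 0, -0.06, 0, 0, -1, 1]
    - [0, 0, -0.06, 0, 0, -1, 1]
    - [0, 0, -0.06, 0, 0, -1, 1]

```text
time: 10.38
ee_pos: [0.6496, 0.0525, 0.175]
eef_rot: [-0.079, 0.997, -0.004, 0.012]
ft_force: [-0.8, 1.6, 9.9]
width: 0.0631
```

```bash
python3 st.py
```

```text
t 10.38 p [0.6496 0.0525 0.175 ] zax [ 0.0243 -0.0062 -0.9997] xhead -171.0 F [-0.8  1.6  9.9] T [0.73 0.61 0.39] w 0.0631 q7 [ 0.03  0.4  -0.25  1.43  0.11  1.3   1.5 ]
```

send_rows:
  commands:
    - [-0.12, 0, -0.02, 0.05, 0.2, -0.8, 1]
    - [-0.08, 0, -0.03, 0.02, 0.1, -0.8, 1]
    - [0, 0, -0.04, 0, 0.04, -1, 1]
    - [0, 0, -0.04, 0, 0.04, -1, 1]

```text
time: 10.72
ee_pos: [0.6464, 0.053, 0.1753]
eef_rot: [0.086, 0.996, -0.001, -0.001]
ft_force: [0.6, -0.8, 4.6]
width: 0.0631
```

```bash
python3 st.py
```

```text
t 10.72 p [0.6464 0.053  0.1753] zax [-0.0016 -0.0014 -1.    ] xhead 170.1 F [ 0.6 -0.8  4.6] T [-0.35 -0.24  0.24] w 0.0631 q7 [-0.    0.41 -0.2   1.42  0.08  1.33  1.19]
```

Good; turned about 57° so far. Continue.

send_rows:
  commands:
    - [-0.08, -0.03, -0.03, 0, 0, -1, 1]
    - [-0.03, 0, -0.04, 0, 0.04, -1, 1]
    - [-0.02, 0, -0.04, 0, 0.04, -1, 1]
    - [-0.02, 0, -0.04, 0, 0.04, -1, 1]
    - [-0.02, 0, -0.04, 0, 0.04, -1, 1]

```text
time: 11.13
ee_pos: [0.6463, 0.0529, 0.1754]
eef_rot: [0.31, 0.951, -0.0, -0.001]
ft_force: [1.4, -0.5, 5.7]
width: 0.0634
```

```bash
python3 st.py
```

```text
t 11.13 p [0.6463 0.0529 0.1754] zax [-1.9e-03  3.0e-04 -1.0e+00] xhead 143.9 F [ 1.4 -0.5  5.7] T [-0.27 -0.24  0.27] w 0.0634 q7 [-0.05  0.4  -0.13  1.42  0.05  1.32  0.75]
```

send_rows:
  commands:
    - [-0.1, -0.03, -0.04, 0, 0, -0.6, 1]
    - [-0.06, 0, -0.05, 0, 0.03, -0.6, 1]
    - [-0.03, 0, -0.06, 0, 0.03, -0.6, 1]
    - [-0.03, 0, -0.06, 0, 0.03, -0.6, 1]
    - [-0.03, 0, -0.06, 0, 0.03, -0.6, 1]

```text
time: 11.55
ee_pos: [0.6453, 0.0519, 0.1755]
eef_rot: [0.438, 0.899, 0.001, 0.003]
ft_force: [2.7, 0.2, 8.0]
width: 0.063
```

```bash
python3 st.py
```

```text
t 11.55 p [0.6453 0.0519 0.1755] zax [ 6.3e-03 -3.0e-04 -1.0e+00] xhead 128.0 F [2.7 0.2 8. ] T [-0.16 -0.27  0.36] w 0.063 q7 [-0.08  0.39 -0.09  1.44  0.04  1.31  0.49]
```

send_rows:
  commands:
    - [-0.08, 0, -0.05, 0, 0.06, -0.6, 1]
    - [-0.05, 0, -0.06, 0, 0.04, -0.6, 1]
    - [-0.04, 0, -0.06, 0, 0.03, -0.6, 1]
    - [-0.04, 0, -0.06, 0, 0.03, -0.6, 1]

```text
time: 11.88
ee_pos: [0.645, 0.0524, 0.1755]
eef_rot: [0.534, 0.846, 0.002, 0.004]
ft_force: [1.3, -1.3, 8.8]
width: 0.0631
```

```bash
python3 st.py
```

```text
t 11.88 p [0.645  0.0524 0.1755] zax [ 9.2e-03 -6.0e-04 -1.0e+00] xhead 115.5 F [ 1.3 -1.3  8.8] T [-0.37 -0.17  0.39] w 0.0631 q7 [-0.11  0.39 -0.06  1.44  0.02  1.31  0.28]
```

send_rows:
  commands:
    - [-0.08, 0, -0.05, 0, 0.1, -0.6, 1]
    - [-0.05, 0, -0.06, 0, 0.06, -0.6, 1]
    - [-0.04, 0, -0.06, 0, 0.04, -0.6, 1]

```text
time: 12.13
ee_pos: [0.6445, 0.0522, 0.1754]
eef_rot: [0.602, 0.799, 0.001, 0.002]
ft_force: [1.6, -0.7, 9.7]
width: 0.0635
```

```bash
python3 st.py;  python3 - <<'E'
from h import *
for n in("wrist","scene","side"): cv2.imwrite(f"pics/{n}10.png",r.camera(n))
a=cv2.imread("pics/scene10.png")[110:220,270:380];b=cv2.imread("pics/side10.png")[140:250,220:330];c=cv2.imread("pics/wrist10.png")[60:240,240:390]
L=[cv2.resize(x,(int(x.shape[1]*264/x.shape[0]),264),interpolation=cv2.INTER_CUBIC) for x in (a,b,c)]
cv2.imwrite("pics/c11.png",np.hstack(L))
E
```

```text
t 12.13 p [0.6445 0.0522 0.1754] zax [ 0.0042 -0.0011 -1.    ] xhead 106.0 F [ 1.6 -0.7  9.7] T [-0.53 -0.04  0.34] w 0.0635 q7 [-0.13  0.39 -0.03  1.44  0.01  1.31  0.12]
```

View pics/c11.png

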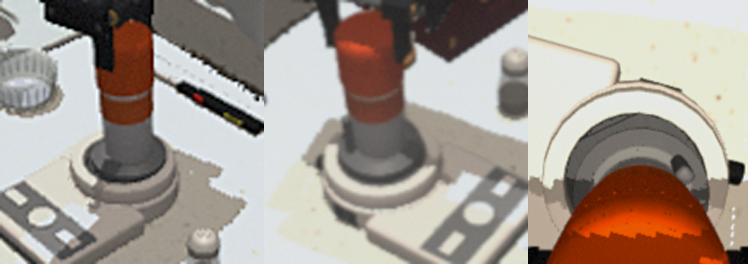

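send_rows:
  commands:
    - [-0.06, 0, -0.06, 0, 0.06, -0.6, 1]
    - [-0.04, 0, -0.06, 0, 0.04, -0.6, 1]
    - [-0.04, 0, -0.06, 0, 0.04, -0.6, 1]

```text
time: 12.53
ee_pos: [0.6448, 0.0511, 0.1754]
eef_rot: [0.663, 0.748, 0.001, 0.002]
ft_force: [1.3, -0.0, 6.9]
width: 0.063
```

```bash
python3 st.py
```

```text
t 12.53 p [0.6448 0.0511 0.1754] zax [ 0.0044 -0.002  -1.    ] xhead 96.9 F [ 1.3 -0.   6.9] T [-0.32 -0.71  0.41] w 0.063 q7 [-0.14  0.39 -0.01  1.44  0.01  1.31 -0.03]
```

send_rows:
  commands:
    - [-0.08, 0.03, -0.06, 0.03, 0.06, -0.6, 1]
    - [-0.04, 0, -0.06, 0, 0.04, -0.6, 1]
    - [-0.04, 0, -0.06, 0, 0.04, -0.6, 1]

```text
time: 12.78
ee_pos: [0.6449, 0.0512, 0.1752]
eef_rot: [0.723, 0.691, 0.002, 0.002]
ft_force: [0.7, -0.8, 8.4]
width: 0.0632
```

```bash
python3 st.py
```

```text
t 12.78 p [0.6449 0.0512 0.1752] zax [ 5.6e-03 -4.0e-04 -1.0e+00] xhead 87.4 F [ 0.7 -0.8  8.4] T [-0.27 -0.22  0.44] w 0.0632 q7 [-0.16  0.39  0.02  1.44 -0.01  1.31 -0.19]
```

send_rows:
  commands:
    - [-0.08, 0.03, -0.06, 0, 0.06, -0.6, 1]
    - [-0.06, 0, -0.06, 0, 0.04, -0.6, 1]
    - [-0.04, 0, -0.06, 0, 0.04, -0.6, 1]

```text
time: 13.03
ee_pos: [0.6444, 0.0508, 0.1751]
eef_rot: [0.778, 0.629, 0.002, 0.003]
ft_force: [0.7, -1.3, 7.7]
width: 0.0632
```

```bash
python3 st.py;  python3 - <<'E'
from h import *
for n in("wrist","scene","side"): cv2.imwrite(f"pics/{n}11.png",r.camera(n))
a=cv2.imread("pics/scene11.png")[110:220,270:380];b=cv2.imread("pics/side11.png")[140:250,220:330];c=cv2.imread("pics/wrist11.png")[60:240,240:390]
L=[cv2.resize(x,(int(x.shape[1]*264/x.shape[0]),264),interpolation=cv2.INTER_CUBIC) for x in (a,b,c)]
cv2.imwrite("pics/c12.png",np.hstack(L))
E
```

```text
t 13.03 p [0.6444 0.0508 0.1751] zax [ 0.0065 -0.0022 -1.    ] xhead 77.9 F [ 0.7 -1.3  7.7] T [-0.38  0.09  0.26] w 0.0632 q7 [-0.18  0.38  0.04  1.45 -0.01  1.31 -0.35]
```

View pics/c12.png

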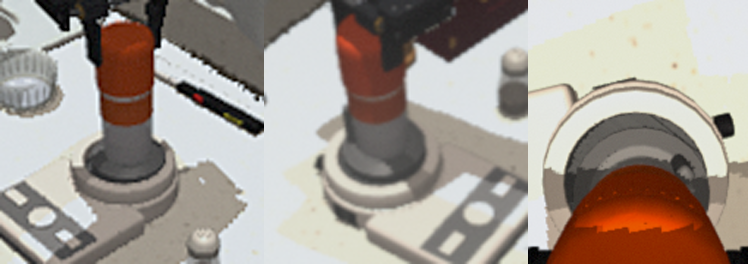

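```bash
python3 - <<'E'
from h import *
c=cv2.imread("pics/wrist11.png")[90:215,240:400]
cv2.imwrite("pics/c13.png",cv2.resize(c,None,fx=5,fy=4.75,interpolation=cv2.INTER_CUBIC))
cv2.imwrite("pics/c13.png",cv2.resize(c,None,fx=4.5,fy=4.5,interpolation=cv2.INTER_CUBIC))
E
```

```text
(no output)
```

View pics/c13.png

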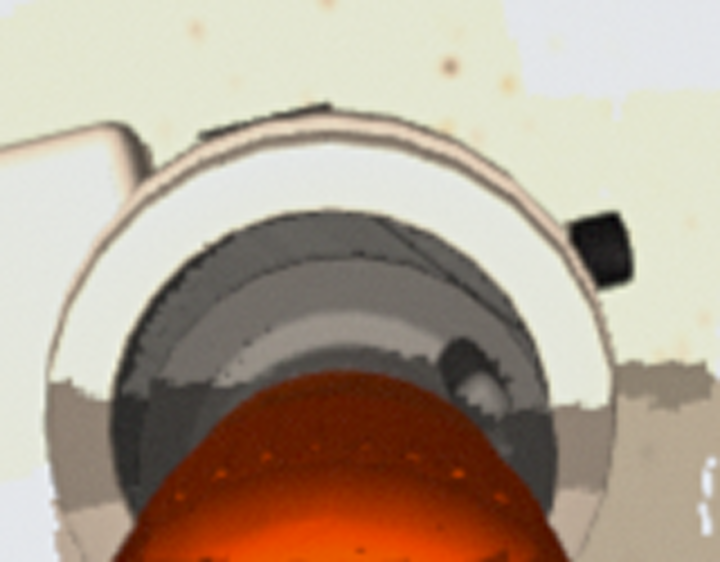

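```bash
python3 - <<'E'
from h import *
from scipy.optimize import least_squares
f=lambda c,z:atz("wrist",(240+c[0]/4.5,90+c[1]/4.5),z)[:2]
def fit(pts,z,rad):
    P=np.array([f(p,z) for p in pts]);c=least_squares(lambda c:np.hypot(*(P-c).T)-rad,P.mean(0)+[0,-.03]).x
    return c.round(4),(np.hypot(*(P-c).T)-rad).round(4)
print(r.read_state()["ee_pos"])
print("rim in",fit([(112,430),(150,310),(230,235),(340,210),(440,230),(510,300),(550,400)],.053,.049))
print("rim out",fit([(48,350),(100,240),(190,160),(335,138),(450,165),(540,230),(600,330)],.053,.064))
print("foot",fit([(340,255),(270,272),(210,312),(160,380),(420,270)],.066,.045))
E
```

```text
[0.64419156 0.05077697 0.17507213]
rim in (array([0.6424, 0.0494]), array([-0.0009, -0.0009,  0.0001,  0.0002,  0.0012, -0.0008, -0.0015]))
rim out (array([0.6407, 0.0498]), array([-0.0016, -0.0002,  0.0016, -0.0002, -0.0002, -0.0003, -0.0007]))
foot (array([0.6458, 0.0445]), array([ 0.0005,  0.0004, -0.0001, -0.0003, -0.0006]))
```

```bash
python3 - <<'E'
from h import *
from scipy.optimize import least_squares
st={"ee_pos":np.array([.62457533,0,.19975613]),"eef_rot":np.array([7.07107051e-01,7.07106148e-01,-5.28699431e-04,-4.84794883e-04])}
f=lambda c,z:atz("wrist",(165+c[0]/3,45+c[1]/3),z,st)[:2]
def fit(pts,z):
    P=np.array([f(p,z) for p in pts]);s=least_squares(lambda c:np.hypot(*(P-c[:2]).T)-c[2],[.64,.05,.05]).x
    return s.round(4)
print("inner@.053",fit([(366,255),(650,250),(508,108),(508,398),(410,150),(610,150)],.053))
print("out@.053",fit([(322,250),(692,250),(507,62),(380,120),(640,120)],.053))
for p in [(453,220),(586,218),(498,365)]: print(f(p,.045))
E
```

```text
inner@.053 [0.6424 0.051  0.0478]
out@.053 [0.6421 0.05   0.0621]
[0.6239327 0.0633743]
[0.6692312  0.06404813]
[0.63990896 0.01342905]
```

```bash
python3 - <<'E'
from h import *
f=lambda c,z:atz("wrist",(240+c[0]/4.5,90+c[1]/4.5),z)[:2]
c=np.array([.6458,.0445])
for q,z in [((470,372),.116),((487,395),.116),((458,345),.07)]:
    d=f(q,z)-c;print(f(q,z),np.hypot(*d),np.degrees(np.arctan2(d[1],d[0])))
# w9 image at regrip
E
python3 - <<'E'
import cv2
cv2.imwrite("pics/c14.png",cv2.resize(cv2.imread("pics/w9.png")[100:225,240:400],None,fx=4.5,fy=4.5,interpolation=cv2.INTER_CUBIC))
E
```

```text
[0.67079686 0.0711539 ] 0.036541394217611954 46.83751446394403
[0.67290852 0.06660961] 0.03498151892505932 39.20055932512018
[0.67191024 0.06740554] 0.034733387928753454 41.25926942309598
```

View pics/c14.png

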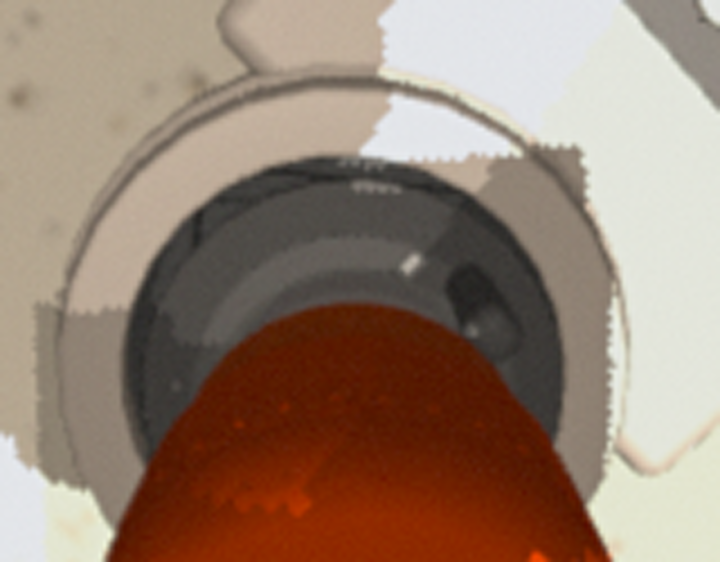

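send_rows:
  commands:
    - [-0.1, 0.17, 0.02, 0, 0.08, 0, 1]
    - [-0.02, 0.05, 0, 0, 0, 0, 1]
    - [0, 0, 0, 0, 0, 0, 1]
  grip_force: 35

```text
time: 13.43
ee_pos: [0.6399, 0.0576, 0.175]
eef_rot: [0.777, 0.629, -0.002, 0.0]
ft_force: [-0.1, -0.9, -3.9]
width: 0.0629
```

```bash
python3 st.py;  python3 - <<'E'
from h import *
c=r.camera("wrist");cv2.imwrite("pics/w12.png",c);c=c[90:215,240:400]
cv2.imwrite("pics/c15.png",cv2.resize(c,None,fx=4.5,fy=4.5,interpolation=cv2.INTER_CUBIC))
E
```

```text
t 13.43 p [0.6399 0.0576 0.175 ] zax [-0.0028 -0.0026 -1.    ] xhead 78.0 F [-0.1 -0.9 -3.9] T [-0.18 -0.31  0.  ] w 0.0629 q7 [-0.19  0.38  0.04  1.45 -0.01  1.31 -0.36]
```

View pics/c15.png

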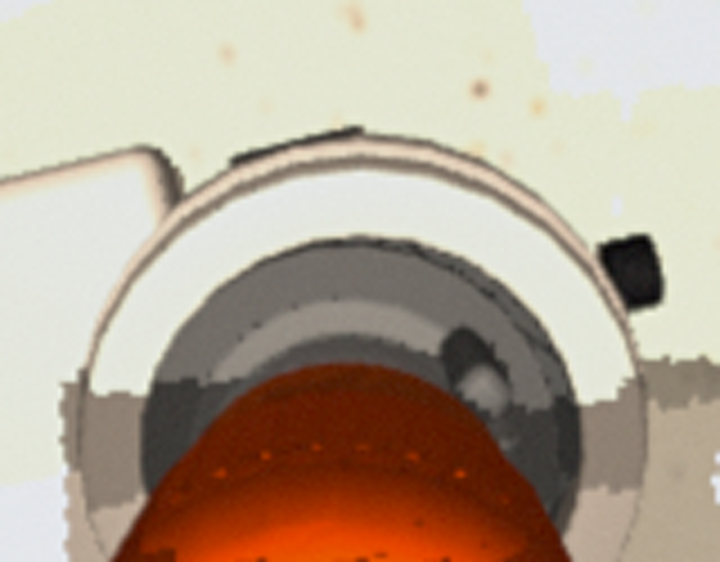

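```bash
python3 - <<'E'
from h import *
from scipy.optimize import least_squares
f=lambda c,z:atz("wrist",(240+c[0]/4.5,90+c[1]/4.5),z)[:2]
def fit(pts,z,rad):
    P=np.array([f(p,z) for p in pts]);c=least_squares(lambda c:np.hypot(*(P-c).T)-rad,P.mean(0)+[0,-.03]).x
    return c.round(4),(np.hypot(*(P-c).T)-rad).round(4)
print("rim in",fit([(142,430),(180,330),(260,260),(370,236),(470,258),(540,320),(578,400)],.053,.0478))
print("foot",fit([(350,247),(400,245),(450,268),(500,315),(545,380),(280,262)],.066,.044))
E
```

```text
rim in (array([0.6425, 0.0514]), array([ 0.0005, -0.    , -0.0001, -0.0004,  0.0005,  0.    ,  0.0001]))
foot (array([0.6399, 0.0548]), array([-0.0002,  0.0014,  0.0006, -0.0009, -0.0002, -0.001 ]))
```

send_rows:
  commands:
    - [0.08, -0.1, 0, 0, 0, 0, 1]
    - [0, 0, -0.03, 0, 0, 0, 1]
    - [0, 0, -0.05, 0, 0, 0, 1]

```text
time: 13.73
ee_pos: [0.6422, 0.0547, 0.1717]
eef_rot: [0.777, 0.629, -0.002, -0.0]
ft_force: [-0.6, -0.6, 0.1]
width: 0.0634
```

```bash
python3 st.py
```

```text
t 13.73 p [0.6422 0.0547 0.1717] zax [-0.0038 -0.0025 -1.    ] xhead 78.0 F [-0.6 -0.6  0.1] T [0.16 0.23 0.19] w 0.0634 q7 [-0.19  0.39  0.04  1.44 -0.01  1.31 -0.36]
```

send_rows:
  commands:
    - [0, -0.02, -0.08, 0, 0, 0, 1]
    - [0, 0, -0.08, 0, 0, 0, 1]

```text
time: 13.9
ee_pos: [0.6429, 0.0538, 0.1686]
eef_rot: [0.777, 0.63, -0.002, 0.0]
ft_force: [-5.7, -4.2, 20.2]
width: 0.0632
```

```bash
python3 st.py
```

```text
t 13.9 p [0.6429 0.0538 0.1686] zax [-0.002  -0.0024 -1.    ] xhead 78.0 F [-5.7 -4.2 20.2] T [-0.54  2.56  0.39] w 0.0632 q7 [-0.19  0.39  0.04  1.45 -0.01  1.3  -0.35]
```

```bash
 python3 - <<'E'
from h import *
for n in("wrist","scene","side"): cv2.imwrite(f"pics/{n}13.png",r.camera(n))
a=cv2.imread("pics/scene13.png")[110:220,270:380];b=cv2.imread("pics/side13.png")[140:250,220:330];c=cv2.imread("pics/wrist13.png")[60:240,240:390]
L=[cv2.resize(x,(int(x.shape[1]*264/x.shape[0]),264),interpolation=cv2.INTER_CUBIC) for x in (a,b,c)]
cv2.imwrite("pics/c16.png",np.hstack(L))
E
python3 st.py
```

```text
t 14.05 p [0.6426 0.0536 0.1686] zax [-0.0025 -0.0025 -1.    ] xhead 78.0 F [-3.7 -2.7  8.8] T [-0.32  1.41  0.41] w 0.0632 q7 [-0.19  0.39  0.04  1.45 -0.01  1.3  -0.35]
```

View pics/c16.png

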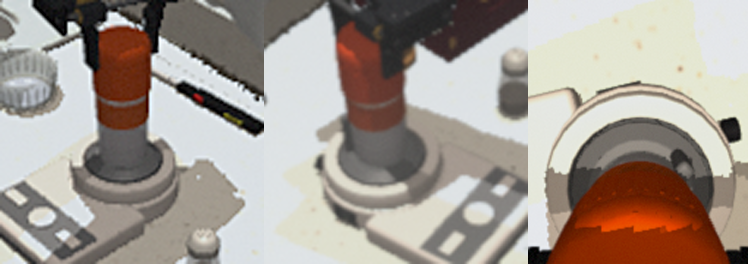

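send_rows:
  commands:
    - [0, 0, -0.03, 0, 0, -0.5, 1]
    - [0, 0, -0.03, 0, 0, -0.5, 1]

```text
time: 14.22
ee_pos: [0.6431, 0.054, 0.1686]
eef_rot: [0.803, 0.596, -0.001, 0.001]
ft_force: [-0.6, -0.4, 3.9]
width: 0.0635
```

```bash
python3 st.py
```

```text
t 14.22 p [0.6431 0.054  0.1686] zax [-4.0e-04 -2.1e-03 -1.0e+00] xhead 73.2 F [-0.6 -0.4  3.9] T [-0.11  0.24  2.  ] w 0.0635 q7 [-0.19  0.39  0.05  1.45 -0.02  1.3  -0.44]
```

send_rows:
  commands:
    - [0, 0, 0, 0, 0, 0.3, 1]
    - [0, 0, 0, 0, 0, 0, -1]
    - [0, 0, 0, 0, 0, 0, -1]
    - [0, 0, 0, 0, 0, 0, -1]
    - [0, 0, 0, 0, 0, 0, -1]
    - [0, 0, 0, 0, 0, 0, -1]

```text
time: 14.72
ee_pos: [0.6436, 0.0536, 0.169]
eef_rot: [0.796, 0.605, -0.0, 0.001]
ft_force: [0.0, 0.3, -0.2]
width: 0.0848
```

```bash
python3 st.py;  python3 - <<'E'
from h import *
c=r.camera("wrist");cv2.imwrite("pics/w14.png",c)
E
```

```text
t 14.72 p [0.6436 0.0536 0.169 ] zax [ 0.0014 -0.0021 -1.    ] xhead 74.5 F [ 0.   0.3 -0.2] T [-0.01  0.05 -0.03] w 0.0848 q7 [-0.19  0.39  0.05  1.45 -0.02  1.3  -0.41]
```

View pics/w14.png

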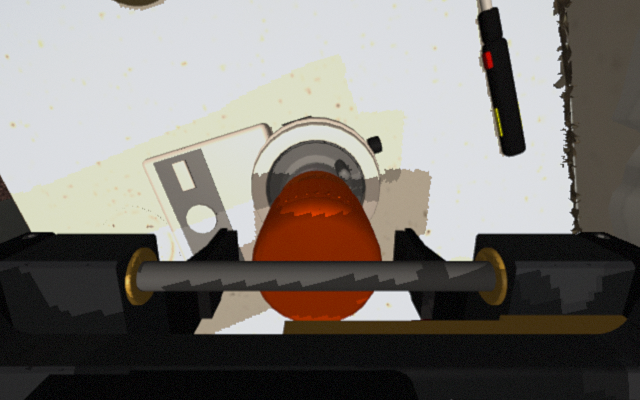

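send_rows:
  commands:
    - [0, 0, 0.4, 0, 0, 0, -1]
    - [0, 0, 0.8, 0, 0, 0, -1]
    - [0, 0, 0.8, 0, 0, 0, -1]
    - [0, 0, 0.8, 0, 0, 0, -1]
    - [0, 0, 0.4, 0, 0, 0, -1]

```text
time: 15.18
ee_pos: [0.641, 0.0531, 0.2682]
eef_rot: [0.796, 0.605, -0.003, -0.0]
ft_force: [0.5, 0.0, 0.5]
width: 0.0867
```

send_rows:
  commands:
    - [-0.2, 0, 0, 0, 0, 1, -1]
    - [-0.3, 0, 0, 0, 0, 1, -1]
    - [-0.3, 0, 0, 0, 0, 1, -1]
    - [-0.3, 0, 0, 0, 0, 1, -1]
    - [-0.3, 0, 0, 0, 0, 1, -1]
    - [-0.3, 0, 0, 0, 0, 1, -1]
    - [-0.3, 0, 0, 0, 0, 1, -1]
    - [-0.3, 0, 0, 0, 0, 1, 1]
    - [-0.3, 0, 0, 0, 0, 1, 1]
    - [-0.3, 0, 0, 0, 0, 1, 1]

```text
time: 16.02
ee_pos: [0.554, 0.0528, 0.2845]
eef_rot: [0.45, 0.893, 0.005, 0.005]
ft_force: [0.3, 1.1, 0.0]
width: 0.0745
```

```bash
python3 st.py;  python3 - <<'E'
from h import *
for n in("scene","side"): cv2.imwrite(f"pics/{n}15.png",r.camera(n))
a=cv2.imread("pics/scene15.png")[90:240,240:390];b=cv2.imread("pics/side15.png")[110:260,210:360]
cv2.imwrite("pics/c17.png",cv2.resize(np.hstack([a,b]),None,fx=2.6,fy=2.6,interpolation=cv2.INTER_CUBIC))
E
```

```text
t 16.02 p [0.554  0.0528 0.2845] zax [ 0.0127  0.0039 -0.9999] xhead 126.5 F [0.3 1.1 0. ] T [ 0.02 -0.01 -0.01] w 0.0745 q7 [-0.13  0.14 -0.06  1.52  0.01  1.47  0.45]
```

View pics/c17.png

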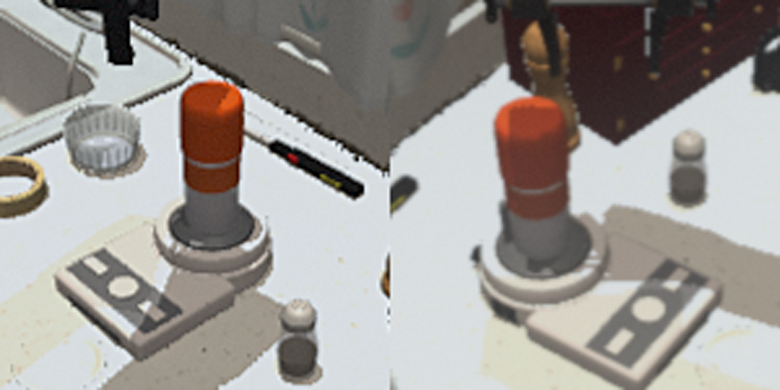

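send_rows:
  commands:
    - [-0.12, 0, 0, 0, 0, 1, 1]
    - [-0.12, 0, 0, 0, 0, 1, 1]
    - [-0.12, 0, 0, 0, 0, 1, 1]
    - [-0.12, -0.03, 0, 0, 0, 1, 1]
    - [-0.1, -0.03, 0, 0, 0, 1, 1]
    - [-0.1, -0.03, 0, 0, 0.1, 1, 1]
    - [-0.1, -0.03, 0, 0, 0, 1, 1]
    - [-0.1, -0.03, 0, 0, 0.05, 1, 1]
    - [-0.1, 0, 0, 0, 0, 1, 1]
    - [0, 0, 0, 0, 0, 0.8, 1]

```text
time: 16.95
ee_pos: [0.5282, 0.0477, 0.291]
eef_rot: [0.042, 0.999, 0.006, -0.001]
ft_force: [0.3, -0.4, 0.7]
width: 0.0029
```

send_rows:
  commands:
    - [0, 0, 0, 0, 0, 0, 1]
    - [0, 0, 0, 0, 0, 0, 1]

```text
time: 17.12
ee_pos: [0.5291, 0.0475, 0.2919]
eef_rot: [0.044, 0.999, 0.006, -0.001]
ft_force: [0.1, 0.6, 0.1]
width: 0.0006
```

```bash
python3 st.py;  python3 - <<'E'
from h import *
c=r.camera("wrist");cv2.imwrite("pics/w16.png",c)
# cup check: top & rim centre
E
```

```text
t 17.12 p [0.5291 0.0475 0.2919] zax [-0.0014  0.012  -0.9999] xhead 175.0 F [0.1 0.6 0.1] T [ 0.08 -0.02  0.04] w 0.0006 q7 [-0.08  0.1  -0.1   1.55 -0.    1.49  1.31]
```

View pics/w16.png

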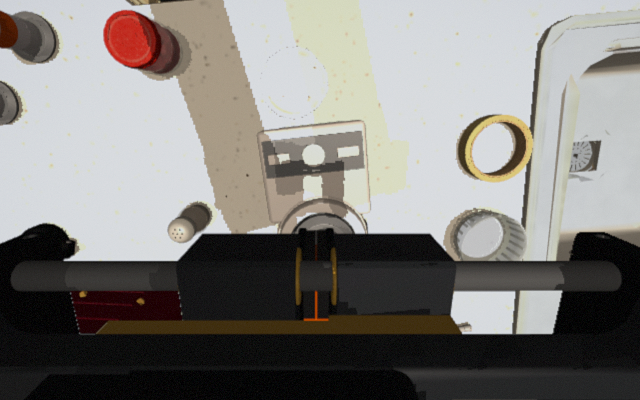

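```bash
python3 - <<'E'
from h import *
for uv in [(314,155),(278,158.5),(348,152)]: print(atz("wrist",uv,.034))
E
```

```text
[0.51695671 0.05007406 0.034     ]
[5.17340746e-01 3.14738255e-04 3.40000000e-02]
[0.51701287 0.09691276 0.034     ]
```

send_rows:
  commands:
    - [-0.2, 0, -0.4, -0.12, 0, 0.3, 1]
    - [-0.18, 0.03, -0.7, 0, 0, 0.3, 1]
    - [0, 0, -0.8, 0, 0, 0.3, 1]
    - [0, 0, -0.8, 0, 0, 0, 1]
    - [0, 0, -0.8, 0, 0, 0, 1]
    - [0, 0, -0.6, 0, 0, 0, 1]
    - [0, 0, 0, 0, 0, 0, 1]

```text
time: 17.75
ee_pos: [0.5192, 0.0488, 0.1667]
eef_rot: [0.016, 1.0, 0.001, 0.002]
ft_force: [-0.8, 0.0, -0.5]
width: 0.0004
```

```bash
python3 st.py;  python3 - <<'E'
from h import *
for n in("wrist","scene","side"): cv2.imwrite(f"pics/{n}17.png",r.camera(n))
a=cv2.imread("pics/scene17.png")[110:260,230:380];b=cv2.imread("pics/side17.png")[130:280,220:370]
cv2.imwrite("pics/c18.png",cv2.resize(np.hstack([a,b]),None,fx=2.6,fy=2.6,interpolation=cv2.INTER_CUBIC))
E
```

```text
t 17.75 p [0.5192 0.0488 0.1667] zax [ 0.0044  0.0021 -1.    ] xhead 178.2 F [-0.8  0.  -0.5] T [ 0.16 -0.02  0.01] w 0.0004 q7 [-0.08  0.13 -0.11  1.78  0.01  1.23  1.35]
```

View pics/c18.png

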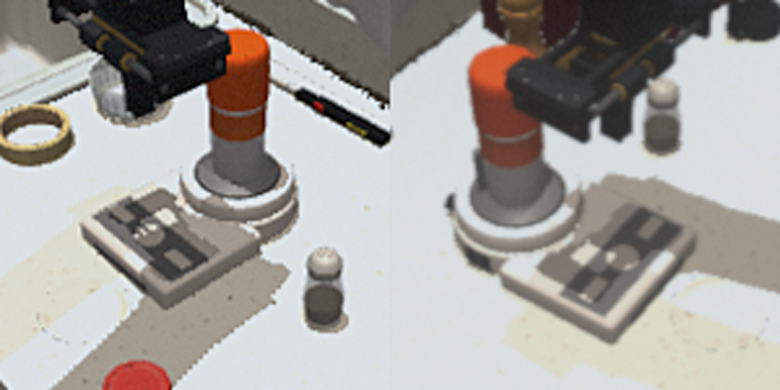

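View pics/wrist17.png

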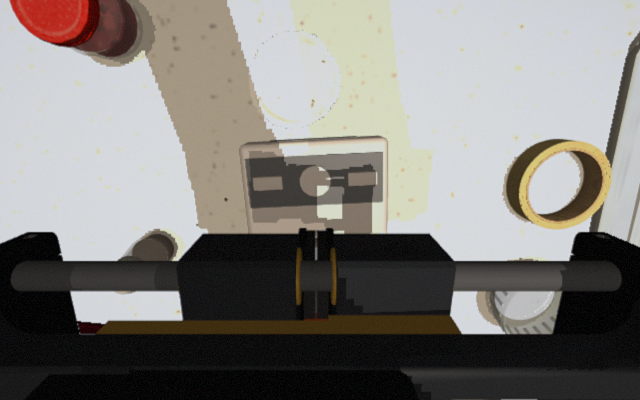

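send_rows:
  commands:
    - [-0.05, 0.02, -0.4, 0, 0, 0, 1]
    - [0, 0, -0.7, 0, 0, 0, 1]
    - [0, 0, -0.7, 0, 0, 0, 1]
    - [0, 0, -0.7, 0, 0, 0, 1]
    - [0, 0, -0.4, 0, 0, 0, 1]
    - [0, 0, 0, 0, 0, 0, 1]

```text
time: 18.4
ee_pos: [0.5254, 0.0509, 0.0874]
eef_rot: [0.017, 1.0, 0.003, 0.013]
ft_force: [-0.5, 0.1, -2.0]
width: 0.0002
```

```bash
python3 st.py;  python3 - <<'E'
from h import *
for n in("wrist","scene","side"): cv2.imwrite(f"pics/{n}18.png",r.camera(n))
a=cv2.imread("pics/scene18.png")[130:260,230:360];b=cv2.imread("pics/side18.png")[160:290,240:370];
c=cv2.imread("pics/wrist18.png")[130:260,230:390]
cv2.imwrite("pics/c19.png",cv2.resize(np.hstack([a,b,c]),None,fx=1.9,fy=1.9,interpolation=cv2.INTER_CUBIC))
E
```

```text
t 18.4 p [0.5254 0.0509 0.0874] zax [ 0.0259  0.0054 -0.9997] xhead 178.0 F [-0.5  0.1 -2. ] T [0.05 0.03 0.02] w 0.0002 q7 [-0.08  0.2  -0.11  1.87  0.03  1.04  1.33]
```

View pics/c19.png

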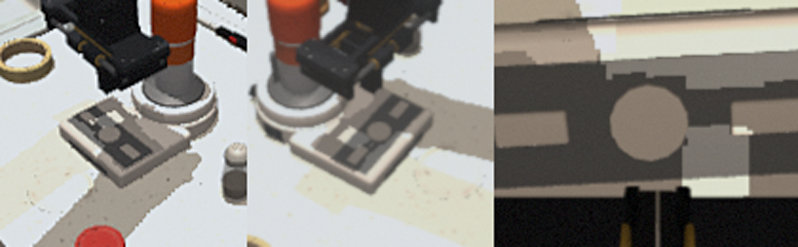

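send_rows:
  commands:
    - [-0.27, -0.05, -0.2, -0.05, 0.28, 0, 1]
    - [0, 0, -0.3, 0, 0, 0, 1]
    - [0, 0, -0.2, 0, 0, 0, 1]
    - [0, 0, 0, 0, 0, 0, 1]

```text
time: 18.88
ee_pos: [0.5206, 0.0499, 0.0712]
eef_rot: [0.017, 1.0, 0.001, 0.004]
ft_force: [-0.3, -0.3, -0.9]
width: 0.0004
```

```bash
python3 st.py;  python3 - <<'E'
from h import *
for n in("wrist","scene","side"): cv2.imwrite(f"pics/{n}19.png",r.camera(n))
a=cv2.imread("pics/scene19.png")[130:260,230:360];b=cv2.imread("pics/side19.png")[160:290,240:370];
c=cv2.imread("pics/wrist19.png")[130:260,230:390]
cv2.imwrite("pics/c20.png",cv2.resize(np.hstack([a,b,c]),None,fx=1.9,fy=1.9,interpolation=cv2.INTER_CUBIC))
E
```

```text
t 18.88 p [0.5206 0.0499 0.0712] zax [ 0.0088  0.002  -1.    ] xhead 178.0 F [-0.3 -0.3 -0.9] T [ 0.17 -0.04  0.06] w 0.0004 q7 [-0.08  0.22 -0.11  1.89  0.03  1.03  1.33]
```

View pics/c20.png

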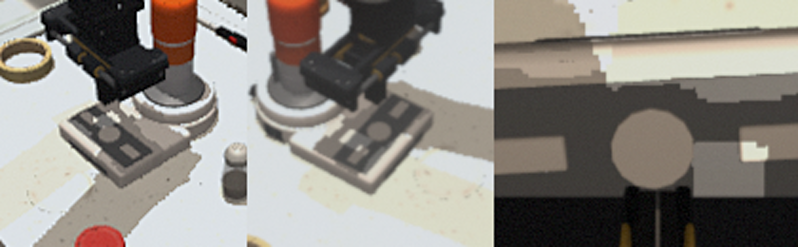

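send_rows:
  commands:
    - [-0.12, -0.02, -0.2, -0.02, 0.12, 0, 1]
    - [-0.03, 0, -0.25, 0, 0.03, 0, 1]
    - [-0.03, 0, -0.25, 0, 0.03, 0, 1]
    - [0, 0, -0.1, 0, 0, 0, 1]
    - [0, 0, 0, 0, 0, 0, 1]

```text
time: 19.45
ee_pos: [0.5154, 0.0493, 0.0462]
eef_rot: [0.017, 1.0, 0.0, -0.003]
ft_force: [-0.4, -0.8, -0.3]
width: 0.0003
```

```bash
python3 st.py
```

```text
t 19.45 p [0.5154 0.0493 0.0462] zax [-6.5e-03  3.0e-04 -1.0e+00] xhead 178.0 F [-0.4 -0.8 -0.3] T [ 0.1 -0.1  0. ] w 0.0003 q7 [-0.08  0.25 -0.11  1.91  0.03  0.99  1.33]
```

send_rows:
  commands:
    - [0.04, 0, -0.15, 0, -0.06, 0, 1]
    - [0.02, 0, -0.12, 0, 0, 0, 1]
    - [0, 0, 0, 0, 0, 0, 1]

```text
time: 19.7
ee_pos: [0.5172, 0.0493, 0.0369]
eef_rot: [0.017, 1.0, 0.0, -0.001]
ft_force: [-0.9, 0.7, -0.3]
width: 0.0005
```

```bash
python3 st.py;  python3 - <<'E'
from h import *
for n in("wrist","scene","side"): cv2.imwrite(f"pics/{n}20.png",r.camera(n))
a=cv2.imread("pics/scene20.png")[130:260,230:360];b=cv2.imread("pics/side20.png")[160:290,240:370];
c=cv2.imread("pics/wrist20.png")[130:260,230:390]
cv2.imwrite("pics/c21.png",cv2.resize(np.hstack([a,b,c]),None,fx=1.9,fy=1.9,interpolation=cv2.INTER_CUBIC))
E
```

```text
t 19.7 p [0.5172 0.0493 0.0369] zax [-1.3e-03  3.0e-04 -1.0e+00] xhead 178.0 F [-0.9  0.7 -0.3] T [ 0.08 -0.   -0.01] w 0.0005 q7 [-0.08  0.27 -0.11  1.91  0.04  0.97  1.33]
```

View pics/c21.png

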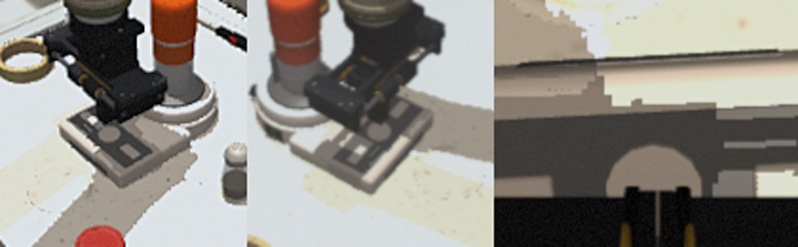

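send_rows:
  commands:
    - [0, 0, -0.07, 0, 0, 0, 1]
    - [0, 0, 0, 0, 0, 0, 1]

```text
time: 20.02
ee_pos: [0.518, 0.0495, 0.036]
eef_rot: [0.017, 1.0, 0.0, 0.0]
ft_force: [-0.3, -0.0, 0.8]
width: 0.0002
```

send_rows:
  commands:
    - [0, 0, -0.05, 0, 0, 0, 1]

```text
time: 20.1
ee_pos: [0.5183, 0.0495, 0.0348]
eef_rot: [0.017, 1.0, 0.0, 0.001]
ft_force: [-0.9, -0.1, 0.8]
width: 0.0007
```

send_rows:
  commands:
    - [0, 0, -0.05, 0, 0, 0, 1]

```text
time: 20.18
ee_pos: [0.5183, 0.0495, 0.0333]
eef_rot: [0.017, 1.0, 0.0, 0.001]
ft_force: [0.7, -0.6, -0.4]
width: 0.0002
```

send_rows:
  commands:
    - [0, 0, -0.05, 0, 0, 0, 1]

```text
time: 20.27
ee_pos: [0.5184, 0.0495, 0.0317]
eef_rot: [0.017, 1.0, 0.0, 0.001]
ft_force: [0.6, -0.9, -0.5]
width: 0.0006
```

send_rows:
  commands:
    - [0, 0, -0.02, 0, 0, 0, 1]

```text
time: 20.35
ee_pos: [0.5183, 0.0494, 0.0309]
eef_rot: [0.017, 1.0, 0.0, 0.001]
ft_force: [-0.5, -0.6, 0.3]
width: 0.0007
```

```bash
python3 st.py;  python3 - <<'E'
from h import *
for n in("wrist","scene","side"): cv2.imwrite(f"pics/{n}21.png",r.camera(n))
a=cv2.imread("pics/scene21.png")[150:220,250:340];b=cv2.imread("pics/side21.png")[190:260,270:360];
cv2.imwrite("pics/c22.png",cv2.resize(np.hstack([a,b]),None,fx=4.4,fy=4.4,interpolation=cv2.INTER_CUBIC))
E
python3 st.py
```

```text
t 20.35 p [0.5183 0.0494 0.0309] zax [ 1.5e-03  7.0e-04 -1.0e+00] xhead 178.0 F [-0.5 -0.6  0.3] T [ 0.11 -0.06 -0.06] w 0.0007 q7 [-0.08  0.28 -0.11  1.92  0.04  0.95  1.32]
t 20.5 p [0.5184 0.0495 0.031 ] zax [ 1.5e-03  7.0e-04 -1.0e+00] xhead 178.0 F [ 0.  -0.4  0.5] T [ 0.08 -0.02 -0.01] w 0.0006 q7 [-0.08  0.27 -0.11  1.92  0.04  0.95  1.32]
```

View pics/c22.png

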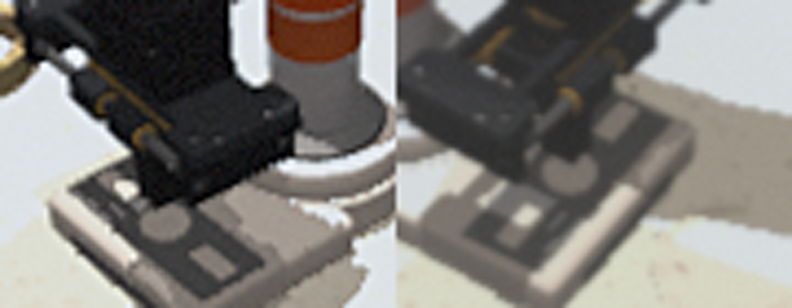

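```bash
python3 - <<'E'
from h import *
s=r.read_state();t=s["ee_pos"]
for n in ("scene","side","wrist"): print(n,"tcp",proj(n,t),"key",proj(n,[.517,.0492,.034]),"tcp@36",proj(n,[t[0],t[1],.036]))
print("scene key obs",(250+165/4.4,150+222/4.4),atz("scene",(250+165/4.4,150+222/4.4),.034))
print("side key obs",(270+(570-396)/4.4,190+173/4.4),atz("side",(270+(570-396)/4.4,190+173/4.4),.034))
im=cv2.imread("pics/wrist21.png");cv2.imwrite("pics/c23.png",cv2.resize(im[140:300,230:400],None,fx=4,fy=3.6,interpolation=cv2.INTER_CUBIC))
# undisturbed key centre from scene0/side0
import numpy as np
for n in("scene","side"):
    im=cv2.imread(f"pics/{n}0.png");x,y=proj(n,[.517,.0492,.034]).astype(int)
    cv2.imwrite(f"pics/k_{n}.png",cv2.resize(im[y-25:y+25,x-25:x+25],None,fx=8,fy=8,interpolation=cv2.INTER_CUBIC));print(n,x,y)
cv2.imwrite("pics/c24.png",np.hstack([cv2.imread("pics/k_scene.png"),cv2.imread("pics/k_side.png")]))
E
```

```text
scene tcp [286.51674109 200.4208287 ] key [286.11983814 199.88777222] tcp@36 [286.40983602 199.07432686]
side tcp [308.53984837 229.05839914] key [309.03579195 228.40977858] tcp@36 [308.50545115 227.70984509]
wrist tcp [314.82463723 232.41368496] key [314.24533241 232.1487847 ] tcp@36 [314.8174769  235.51305748]
scene key obs (287.5, 200.45454545454544) [0.51848071 0.04487529 0.034     ]
side key obs (309.54545454545456, 229.3181818181818) [0.51419154 0.05095888 0.034     ]
scene 286 199
side 309 228
```

View pics/c23.png

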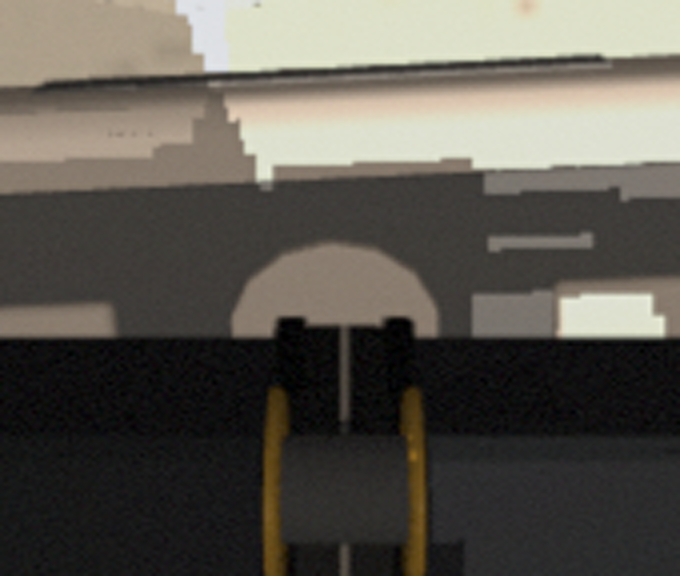

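View pics/c24.png

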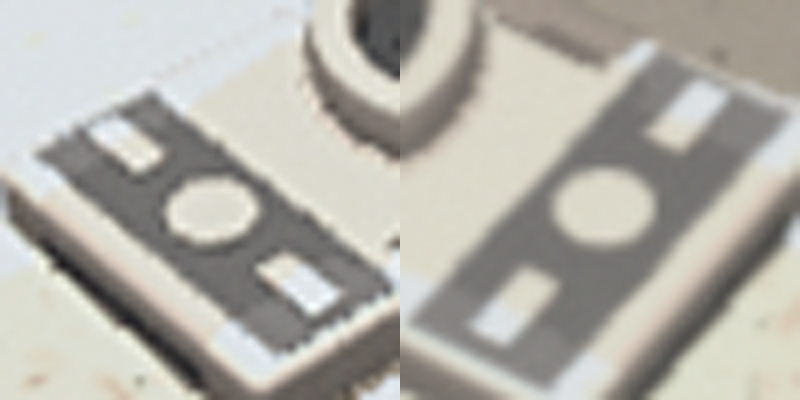

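```bash
python3 - <<'E'
from h import *
s=r.read_state();t=s["ee_pos"]
for z in (.031,.036,.041,.05):
  for dx in (-.0095,0,.0095):
    X=[t[0]+dx,t[1],z];print(z,dx,[proj(n,X).round(1).tolist() for n in("scene","side","wrist")])
im=cv2.imread("pics/scene21.png")[165:215,260:320];b=cv2.imread("pics/side21.png")[195:245,280:340]
cv2.imwrite("pics/c25.png",cv2.resize(np.hstack([im,b]),None,fx=6.6,fy=6.6,interpolation=cv2.INTER_NEAREST))
E
```

```text
0.031 -0.0095 [[283.7, 201.9], [311.7, 230.7], [314.3, 217.7]]
0.031 0 [[286.5, 200.4], [308.5, 229.1], [314.8, 232.4]]
0.031 0.0095 [[289.3, 198.9], [305.4, 227.5], [315.4, 246.7]]
0.036 -0.0095 [[283.6, 200.6], [311.6, 229.3], [314.3, 220.5]]
0.036 0 [[286.4, 199.1], [308.5, 227.7], [314.8, 235.5]]
0.036 0.0095 [[289.2, 197.6], [305.4, 226.1], [315.4, 250.2]]
0.041 -0.0095 [[283.5, 199.2], [311.6, 228.0], [314.2, 223.4]]
0.041 0 [[286.3, 197.7], [308.5, 226.3], [314.8, 238.8]]
0.041 0.0095 [[289.1, 196.2], [305.4, 224.7], [315.4, 253.8]]
0.05 -0.0095 [[283.3, 196.8], [311.6, 225.5], [314.2, 229.1]]
0.05 0 [[286.1, 195.2], [308.4, 223.9], [314.8, 245.1]]
0.05 0.0095 [[288.9, 193.7], [305.3, 222.3], [315.4, 260.7]]
```

View pics/c25.png

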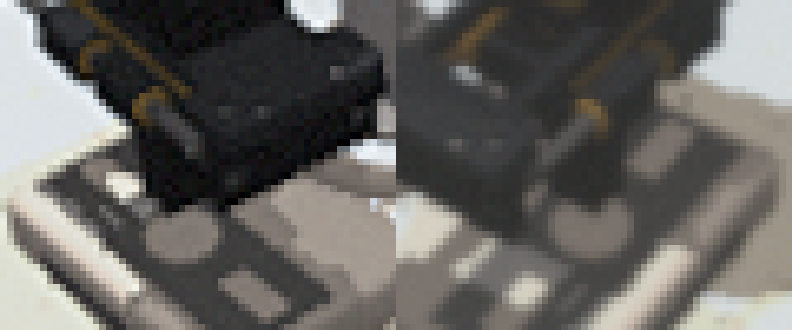

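```bash
python3 - <<'E'
from h import *
def tri(a,b):
    o1,d1=ray("scene",a);o2,d2=ray("side",b)
    s=np.linalg.lstsq(np.c_[d1,-d2],o2-o1,rcond=None)[0];p,q=o1+d1*s[0],o2+d2*s[1];return (p+q)/2,np.linalg.norm(p-q)
print(tri((287.3,196.8),(310.9,226.5)))
print(tri((287.5,200.3),(309.5,228.9)), "key")
E
```

```text
(array([0.51633573, 0.04666064, 0.04351399]), np.float64(0.008080068789955468))
(array([0.51853034, 0.04718284, 0.03126891]), np.float64(0.0034604999745933415)) key
```

send_rows:
  commands:
    - [0, 0, -0.05, 0, 0, 0, 1]

```text
time: 20.58
ee_pos: [0.5186, 0.0495, 0.0297]
eef_rot: [0.017, 1.0, 0.0, 0.001]
ft_force: [0.6, 0.0, -0.6]
width: 0.0006
```

send_rows:
  commands:
    - [0, 0, -0.04, 0, 0, 0, 1]

```text
time: 20.67
ee_pos: [0.5186, 0.0495, 0.0285]
eef_rot: [0.017, 1.0, 0.0, 0.001]
ft_force: [-0.0, 0.3, 0.1]
width: 0.0001
```

send_rows:
  commands:
    - [0, 0, -0.03, 0, 0, 0, 1]

```text
time: 20.75
ee_pos: [0.5186, 0.0495, 0.0275]
eef_rot: [0.017, 1.0, 0.0, 0.001]
ft_force: [0.6, 0.1, 0.3]
width: 0.0005
```

send_rows:
  commands:
    - [0, 0, -0.03, 0, 0, 0, 1]
    - [0, 0, -0.03, 0, 0, 0, 1]

```text
time: 20.92
ee_pos: [0.5186, 0.0495, 0.0254]
eef_rot: [0.017, 1.0, 0.0, 0.001]
ft_force: [0.1, 0.7, 0.2]
width: 0.0007
```

send_rows:
  commands:
    - [0, 0, -0.03, 0, 0, 0, 1]

```text
time: 21.0
ee_pos: [0.5186, 0.0495, 0.0244]
eef_rot: [0.017, 1.0, 0.0, 0.001]
ft_force: [-0.2, 0.6, 0.3]
width: 0.0006
```

send_rows:
  commands:
    - [0, 0, -0.03, 0, 0, 0, 1]

```text
time: 21.08
ee_pos: [0.5186, 0.0495, 0.0234]
eef_rot: [0.017, 1.0, 0.0, 0.001]
ft_force: [-0.3, 0.0, 0.3]
width: 0.0003
```

```bash
python3 - <<'E'
from h import *
ims=[]
for n,(x,y) in (("scene",(260,165)),("side",(280,195))):
    c=r.camera(n);cv2.imwrite(f"pics/{n}26.png",c);ims.append(c[y:y+50,x:x+60])
cv2.imwrite("pics/c26.png",cv2.resize(np.hstack(ims),None,fx=6.6,fy=6.6,interpolation=cv2.INTER_NEAREST))
E
python3 st.py
```

```text
t 21.18 p [0.5185 0.0495 0.0233] zax [ 1.7e-03  7.0e-04 -1.0e+00] xhead 178.0 F [ 0.  -0.2 -0.1] T [ 0.08 -0.01  0.03] w 0.0003 q7 [-0.08  0.29 -0.11  1.92  0.04  0.93  1.32]
```

View pics/c26.png

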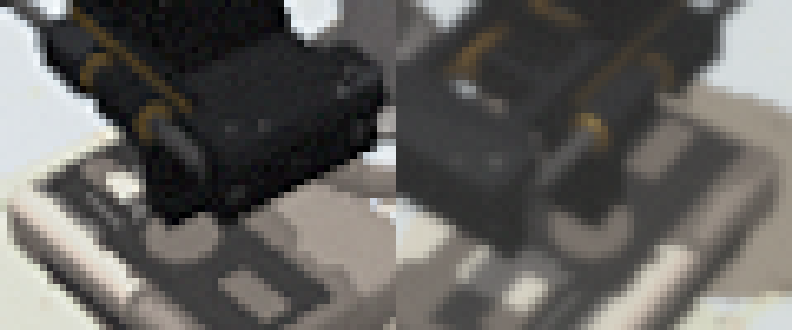

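send_rows:
  commands:
    - [0, 0, -0.03, 0, 0, 0, 1]

```text
time: 21.27
ee_pos: [0.5186, 0.0495, 0.0225]
eef_rot: [0.017, 1.0, 0.0, 0.001]
ft_force: [0.2, 0.5, 0.0]
width: 0.0002
```

send_rows:
  commands:
    - [0, 0, -0.03, 0, 0, 0, 1]

```text
time: 21.35
ee_pos: [0.5186, 0.0495, 0.0215]
eef_rot: [0.017, 1.0, 0.0, 0.001]
ft_force: [-0.1, -0.3, 0.2]
width: 0.0005
```

send_rows:
  commands:
    - [0, 0, -0.03, 0, 0, 0, 1]

```text
time: 21.43
ee_pos: [0.5186, 0.0495, 0.0206]
eef_rot: [0.017, 1.0, 0.0, 0.001]
ft_force: [0.1, -0.2, 0.8]
width: 0.0009
```

send_rows:
  commands:
    - [0, 0, -0.03, 0, 0, 0, 1]

```text
time: 21.52
ee_pos: [0.5187, 0.0496, 0.0196]
eef_rot: [0.017, 1.0, 0.0, 0.001]
ft_force: [-0.9, 0.0, -0.0]
width: 0.0006
```

send_rows:
  commands:
    - [0, 0, -0.03, 0, 0, 0, 1]

```text
time: 21.6
ee_pos: [0.5187, 0.0495, 0.0186]
eef_rot: [0.017, 1.0, 0.0, 0.001]
ft_force: [-0.3, 0.9, -0.2]
width: 0.0004
```

send_rows:
  commands:
    - [0, 0, -0.03, 0, 0, 0, 1]

```text
time: 21.68
ee_pos: [0.5187, 0.0495, 0.0176]
eef_rot: [0.017, 1.0, 0.0, 0.001]
ft_force: [0.2, -0.5, 0.6]
width: 0.0006
```

```bash
python3 - <<'E'
from h import *
ims=[]
for n,(x,y) in (("scene",(260,165)),("side",(280,195))):
    c=r.camera(n);cv2.imwrite(f"pics/{n}27.png",c);ims.append(c[y:y+50,x:x+60])
cv2.imwrite("pics/c27.png",cv2.resize(np.hstack(ims),None,fx=6.6,fy=6.6,interpolation=cv2.INTER_CUBIC))
c=r.camera("wrist");cv2.imwrite("pics/w27.png",c)
E
python3 st.py
```

```text
t 21.83 p [0.5186 0.0495 0.0176] zax [ 2.e-03  8.e-04 -1.e+00] xhead 178.0 F [-0.2  0.3 -0.1] T [ 0.1  -0.07  0.03] w 0.0002 q7 [-0.08  0.29 -0.11  1.93  0.04  0.92  1.32]
```

View pics/c27.png

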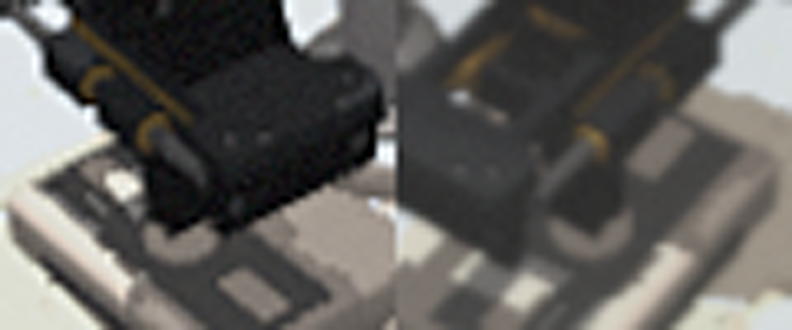

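View pics/w27.png

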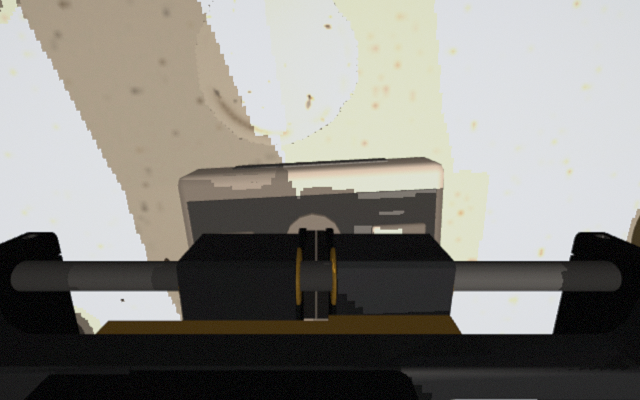

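send_rows:
  commands:
    - [0, 0, -0.03, 0, 0, 0, 1]

```text
time: 21.92
ee_pos: [0.5188, 0.0495, 0.0169]
eef_rot: [0.017, 1.0, 0.0, 0.001]
ft_force: [0.3, 0.1, -0.1]
width: 0.0009
```

send_rows:
  commands:
    - [0, 0, -0.03, 0, 0, 0, 1]

```text
time: 22.0
ee_pos: [0.5188, 0.0495, 0.016]
eef_rot: [0.017, 1.0, 0.0, 0.001]
ft_force: [0.0, -0.4, 0.0]
width: 0.0006
```

send_rows:
  commands:
    - [0, 0, -0.03, 0, 0, 0, 1]

```text
time: 22.08
ee_pos: [0.5188, 0.0496, 0.015]
eef_rot: [0.017, 1.0, 0.0, 0.001]
ft_force: [0.5, -0.1, -0.9]
width: 0.0006
```

send_rows:
  commands:
    - [0, 0, -0.03, 0, 0, 0, 1]

```text
time: 22.17
ee_pos: [0.5189, 0.0496, 0.014]
eef_rot: [0.017, 1.0, 0.0, 0.001]
ft_force: [-0.2, -0.2, 0.4]
width: 0.0004
```

send_rows:
  commands:
    - [0, 0, -0.03, 0, 0, 0, 1]

```text
time: 22.25
ee_pos: [0.5189, 0.0496, 0.013]
eef_rot: [0.017, 1.0, 0.0, 0.001]
ft_force: [-0.4, -0.1, 0.3]
width: 0.0007
```

send_rows:
  commands:
    - [0, 0, -0.03, 0, 0, 0, 1]

```text
time: 22.33
ee_pos: [0.5189, 0.0495, 0.012]
eef_rot: [0.017, 1.0, 0.0, 0.001]
ft_force: [0.4, 0.5, 2.7]
width: 0.0003
```

send_rows:
  commands:
    - [0, 0, -0.03, 0, 0, 0, 1]

```text
time: 22.42
ee_pos: [0.5189, 0.0495, 0.0113]
eef_rot: [0.017, 1.0, 0.0, 0.001]
ft_force: [-3.7, -0.8, 8.2]
width: 0.0005
```

send_rows:
  commands:
    - [0, 0, -0.03, 0, 0, 0, 1]

```text
time: 22.5
ee_pos: [0.5189, 0.0496, 0.0108]
eef_rot: [0.017, 1.0, 0.0, 0.001]
ft_force: [-4.5, -0.7, 11.4]
width: 0.0008
```

send_rows:
  commands:
    - [0, 0, -0.02, 0, 0, 0, 1]

```text
time: 22.58
ee_pos: [0.5189, 0.0495, 0.0108]
eef_rot: [0.017, 1.0, 0.0, 0.001]
ft_force: [-4.9, -1.6, 10.6]
width: 0.0003
```

send_rows:
  commands:
    - [0, 0, -0.025, 0, 0, 0, 1]
    - [0, 0, -0.025, 0, 0, 0, 1]

```text
time: 22.75
ee_pos: [0.5189, 0.0496, 0.0107]
eef_rot: [0.017, 1.0, 0.0, 0.001]
ft_force: [-5.6, 0.0, 12.0]
width: 0.0005
```

send_rows:
  commands:
    - [0, 0, -0.025, 0, 0, 0, 1]
    - [0, 0, -0.025, 0, 0, 0, 1]
    - [0, 0, -0.025, 0, 0, 0, 1]

```text
time: 23.0
ee_pos: [0.5189, 0.0495, 0.0108]
eef_rot: [0.017, 1.0, 0.0, 0.001]
ft_force: [-5.2, -0.6, 11.0]
width: 0.0005
```

```bash
python3 - <<'E'
from h import *
ims=[]
for n,(x,y) in (("scene",(250,130)),("side",(230,160))):
    c=r.camera(n);cv2.imwrite(f"pics/{n}28.png",c);ims.append(c[y:y+90,x:x+100])
cv2.imwrite("pics/c28.png",cv2.resize(np.hstack(ims),None,fx=4,fy=4,interpolation=cv2.INTER_CUBIC))
E
python3 st.py
```

```text
t 23.1 p [0.5189 0.0496 0.0108] zax [ 2.e-03  3.e-04 -1.e+00] xhead 178.0 F [-4.6 -1.  11.1] T [-0.07  1.11 -0.03] w 0.0003 q7 [-0.09  0.3  -0.11  1.93  0.04  0.91  1.32]
```

View pics/c28.png

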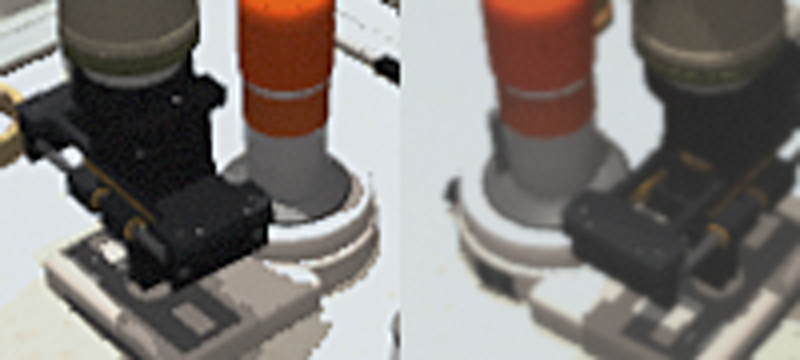

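send_rows:
  commands:
    - [0, 0, -0.025, 0, 0, 0, 1]
    - [0, 0, -0.025, 0, 0, 0, 1]
    - [0, 0, -0.025, 0, 0, 0, 1]
    - [0, 0, -0.025, 0, 0, 0, 1]

```text
time: 23.43
ee_pos: [0.5189, 0.0495, 0.0108]
eef_rot: [0.018, 1.0, 0.0, 0.001]
ft_force: [-4.1, -0.6, 9.9]
width: 0.0002
```

send_rows:
  commands:
    - [0, 0, 0.3, 0, 0, 0, 1]
    - [0, 0, 0.6, 0, 0, 0, 1]
    - [0, 0, 0.8, 0, 0, 0, 1]
    - [0, 0, 0.8, 0, 0, 0, 1]
    - [0, 0, 0.8, 0, 0, 0, 1]
    - [0, 0, 0.5, 0, 0, 0, 1]
    - [0, 0, 0, 0, 0, 0, 1]

```text
time: 24.02
ee_pos: [0.5172, 0.0494, 0.131]
eef_rot: [0.017, 1.0, 0.0, 0.0]
ft_force: [0.0, -0.3, 0.4]
width: 0.0002
```

```bash
python3 st.py
```

```text
t 24.02 p [0.5172 0.0494 0.131 ] zax [ 1.e-04  0.e+00 -1.e+00] xhead 178.0 F [ 0.  -0.3  0.4] T [ 0.09 -0.05 -0.03] w 0.0002 q7 [-0.08  0.16 -0.11  1.82  0.02  1.16  1.34]
```

send_rows:
  commands:
    - [0, 0, 0.6, 0, 0, 0, 1]
    - [0, 0, 0.8, 0, 0, 0, 1]
    - [0, 0, 0.8, 0, 0, 0, 1]
    - [0, 0, 0.8, 0, 0, 0, 1]
    - [0, 0, 0.8, 0, 0, 0, 1]
    - [0, 0, 0.4, 0, 0, 0, 1]
    - [0, 0, 0, 0, 0, 0, 1]

```text
time: 24.6
ee_pos: [0.5146, 0.049, 0.2601]
eef_rot: [0.017, 1.0, -0.0, -0.002]
ft_force: [0.8, 0.6, -1.1]
width: -0.0001
```

```bash
python3 st.py; python3 - <<'E'
from h import *
ims=[]
for n,(x,y) in (("scene",(230,100)),("side",(220,110))):
    c=r.camera(n);cv2.imwrite(f"pics/{n}30.png",c);ims.append(c[y:y+150,x:x+150])
cv2.imwrite("pics/c30.png",cv2.resize(np.hstack(ims),None,fx=2.6,fy=2.6,interpolation=cv2.INTER_CUBIC))
o=[]
# expected cup outline at home (z0=.055) in cyan vs standing on lugs (.062) in magenta
for n,(x0,y0) in (("scene",(280,100)),("side",(225,130))):
    im=cv2.resize(cv2.imread(f"pics/{n}30.png")[y0:y0+110,x0:x0+80],None,fx=5,fy=5,interpolation=cv2.INTER_CUBIC)
    for z0,col in((.055,(255,255,0)),(.062,(255,0,255))):
        for rad,z in((.045,.004),(.0325,.155)):
            q=np.array([(proj(n,(.6425+rad*np.cos(t),.0512+rad*np.sin(t),z0+z))-[x0,y0]+.5)*5 for t in np.linspace(0,6.283,60)]).astype(np.int32)
            cv2.polylines(im,[q],True,col,1,cv2.LINE_AA)
    o.append(im)
cv2.imwrite("pics/c31.png",np.hstack(o))
E
```

```text
t 24.6 p [0.5146 0.049  0.2601] zax [-3.7e-03 -6.0e-04 -1.0e+00] xhead 178.0 F [ 0.8  0.6 -1.1] T [ 0.1  -0.05  0.04] w -0.0001 q7 [-0.08  0.08 -0.11  1.64  0.01  1.43  1.35]
```

View pics/c30.png

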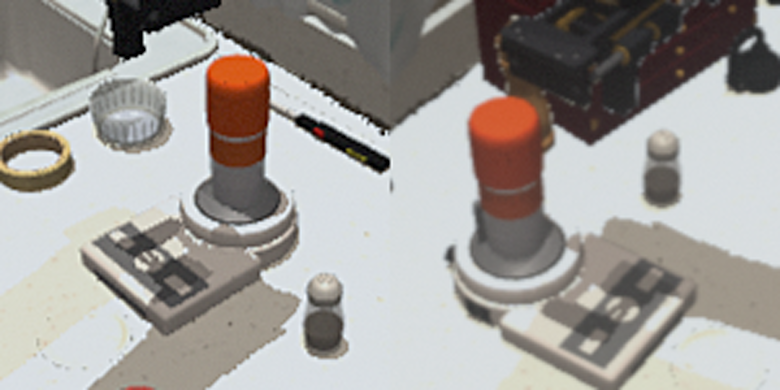

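View pics/c31.png

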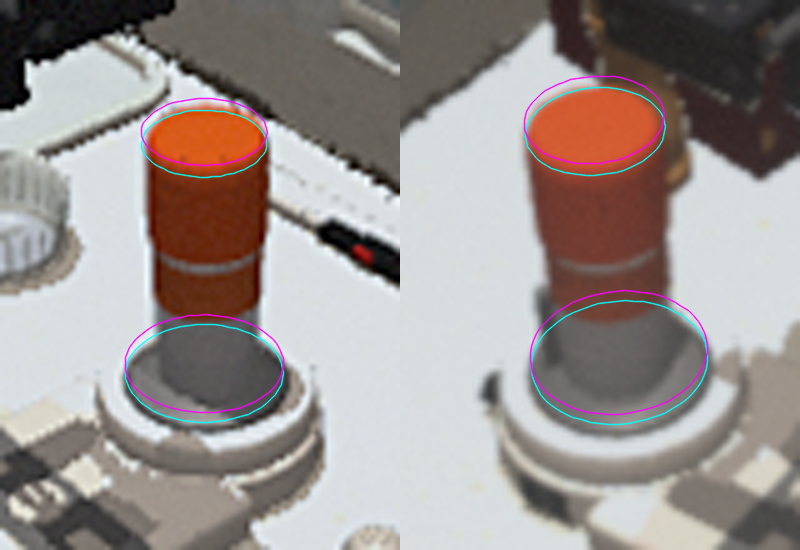

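The cup matches the home outline (cyan) in both views. It stands upright, the robot is clear of everything, and the bystanders haven't moved.

```bash
python3 -c "
from bench import r
print(r.close_job())"
```

```text
the job is handed in; nothing more can be done
None
```

I stood the large cup on the seat with its rib facing the keys and let go. Then I took it again with the hand turned about 55° and turned it clockwise until it dropped home. Last, I pressed the round start key for about a second. The job was handed in at about 25 s.

**Checks that agreed**
- **Cup home:** the hand sank 6.7 mm, and a further clockwise turn was blocked at 2 N m. The final outline matches the home height in both fixed cameras.
- **Start key:** I held it at about 10–12 N for about 1 s, and it gave way about as a 7 N/mm key should. All the force readings stayed below 25 N.
- **At the end:** the robot touched nothing, and the cup stood upright. The bystanders in the last pictures looked undisturbed.

**What disagreed**
- **Turn:** the cup slid a few mm in the grip and hung off-centre. It didn't drop during the turn itself, only after about 138° (rib as seen) and a sideways re-centring of the cup. The hand had turned 149°, so the cup slipped about 10° in the grip.
- **Fingertips:** contact with the key came with the reported tool point about 2 cm lower than expected. The closed fingertips seem to end that far short of it. I went down in 1 mm steps and judged contact by force.
- **Key press:** there was also a sideways force of about 5 N during the press. I took it for friction at the fingertip, because the measured moment fits contact there.

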